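# Pack the motorcycle's roadside tool tray

### The arm

A 6-joint arm with a two-finger parallel gripper is mounted at the origin on a cart in front of the work surface, level with it; the furniture and walls round the work are solid. World frame = base frame: x ahead of the robot, y to its left, z up, the work surface at z = 0. Lengths are in m, angles in degrees, forces in N, time in s.
With the tool pointing down it reaches from about 0.375 to 0.9 m from the base axis. Payload 3.1 kg.
Tool frame: the origin (TCP) lies at the very end of the fingers, on their centre line; the grasp point (between the pads) lies 19 mm behind it; z points along the fingers, y is the line along which they close (so a half turn about z gives the same grasp; the last joint's range is limited). The gripper opens to 87 mm and grips with 3 to 60 N. Pads are 19 mm wide; open, the fingers measure 117 mm over their backs; the gripper's body (75 mm by 190 mm) begins 51 mm behind the grasp point.
Start: joints at [-75.086, 30.224, 82.088, -0, 67.689, -10.227], TCP at [0.266, -0.566, 0.223] pointing down, gripper open.
Joint ranges: [-176.69, 176.69], [-43.24, 126.21], [12.49, 139.97], [-82, 262], [0, 151.66], [-163.58, 163.58]. Speed limits (degrees/s): [159.86, 159.86, 180, 180, 180, 180].

### API

Orientations are given as a 3x3 rotation matrix whose columns are the frame's x, y, z axes.
In Python, from plant import sensors, imaging, job_done, masks_of gives the robot as it stands. The module is installed in compiled form; this text tells all that it offers.
- The arm moves only by the tool play_rows, never from a script. Its argument "plan" is a list of rows, each an object with "claw": the opening, from -1 (shut) to 1 (fully open); "linear": the shift along the tool's x, y, z in cm, a list of three; "twist": the turn about the tool's z in degrees. In form: [{"claw": claw, "linear": [tx, ty, tz], "twist": twist}, ...]. A call has 1 to 8 rows; each row shifts and turns the commanded pose from where the row before left it, along the tool's axes as they then stand; what a row does not reach is not made up. A row lasts 1/12 s, in which the tool goes at most 41.7 mm and 7.16 degrees, less where a joint would pass 70% of its speed; a pose out of reach is approached as far as the arm can. A call with a gripper value outside its range is refused whole. The fingers move at their own pace and stop on an object; "newtons" is the grip in N (left out, the last holds). Time passes only in rows, so rows that do not move let the fingers close. It gives the time, the measured TCP pose, the force, the opening and the grip force at its end, in the units of the state.
- sensors.sense(): the state, without advancing time (a new reading comes with each control period).
- imaging.read_camera(name): name is "side" or "top"; returns a dict with "color" (400x640x3 uint8, red, green, blue), "fx", "fy", "cx", "cy" (pixels), "distortion" ([k1, k2, p1, p2, k3] as OpenCV has them; the pictures are not rectified), "T" (4x4, takes a point from camera to world coordinates). Camera axes: x right, y down, z forward; pixel columns grow to the right and rows downward; lengths in m; the calibration is good to about 2 mm. A picture is of the moment at which its call begins. There is no depth.
- job_done(): hands the job in; it is judged then, once.
Trained networks look in the newest picture that a camera, given by its name, has taken for a name from the list of things; names that differ only in an ending like _2 or _b are one class to them, and where a whole thing is asked for, a point or a joint stands for the part that bears it (a point fixed in the world has none). Each returns a list of dicts, best first, with "p" (0 to 1); they miss things now and then, are a little off and sometimes report something else, mostly with a low value. They report only what shows in the picture. A call takes as long as a camera call.
- masks_of(camera, query): "mask" (400x640 bool, what is visible of it) and "location" ([column, row] in pixels, amid what is visible of it).
The state is a dict: "clock": time; "joint_pos": joint angles; "dq": joint speeds; "effort": joint torques, N m; "ee_pos": TCP position; "tool_rot": TCP orientation; "contact_force": force on the tool from outside, world axes, zero at the start; "ft_torque": the same for the moment, N m; "finger_gap": finger opening in m; "grasp_force": force on a finger pad.
Only numpy, scipy, OpenCV 4.12 (cv2) and the standard library are available. Lean on these libraries where they do the work, as an engineer would, in place of code of your own. Each camera call takes 0.05 s, during which the arm holds its last target. There are 200 camera calls.

### The job

Pack the motorcycle's roadside tool tray for the road: lay the short spanner, the stubby green screwdriver, the hex key and the feeler gauge each in the foam cut-out made for it, flat on the bottom and the same way round as the cut-out. So that the spanner cannot rattle out, slide one end of it along its cut-out and under the steel retaining strap until that end comes out at the far side of the strap. The longer spanner and the long green screwdriver belong to the bench: leave them where they lie.

Things in the scene. Friction and masses are not known exactly. Their poses are not given: they have to be found in the camera images.
- short_spanner: Steel combination spanner, the shorter of the two on the bench, lying flat: 132 mm long, heads 21 and 18 mm wide, shank 8 mm wide and 6 mm thick, 8 mm at the thickest head (the ring). 0.05 kg. Origin at the middle of its underside; x along the shank towards the ring end, z up. Grip the shank at the middle.
- stubby_screwdriver: Stubby screwdriver with a fat green knob handle, lying: 85 mm long, handle 34 mm wide and 34 mm high. 0.05 kg. Origin at the middle of its length at the underside; y along it towards the butt of the handle (handle from y = -16 to +42 mm, blade from -42 to -16 mm), z up. Grip the handle about 13 mm from the origin towards the butt.
- hex_key: Bright steel L-shaped hex key lying flat: long arm 93 mm, short arm 35 mm over the bend, bar 7 mm thick. 0.03 kg. Origin: centre of its bounding rectangle at the underside; z up. The long arm runs along y at x = -14.5 mm (y -47 to +47), the short arm along x at y = +43.5 mm (x -18 to +18). Grip the long arm near its middle, at x = -14.5, y = -2 mm.
- gauge: Feeler gauge set, a narrow grey steel bar with ribbed edges, lying: 88 mm long, 15 mm wide (12 mm where it is gripped), 12 mm high. 0.06 kg. Origin at the middle of its underside; y along it, z up; either way round is the same. Grip it in the middle.
- long_spanner: Steel combination spanner, the longer one: 162 mm long, heads up to 28 mm wide, 8 mm thick. Lies on a grey mat beside the tray. Origin at the middle of its underside, x along the shank. Does not belong to the kit; leave it alone.
- long_screwdriver: Long screwdriver with a green and black handle, 210 mm long, 30 mm thick handle. Origin at the middle of its length at the underside, y along it towards the handle. It lies on a grey mat beside the tray (others at the back of the bench are fixed). Does not belong to the kit; leave it alone.
- spanner_inlay: Foam inlay 76 x 184 x 14 mm, black, yellow floor, fixed in the grey tray (rim 23 mm high). Origin: centre of underside, 4 mm over the bench; y lengthwise, z up; cut-out floor at z = 4. Slot 30 mm wide, y -86 to +86; finger recess 66 wide, y -36 to +40. Steel strap across at y +62 to +76, z 20 to 22.5. Spanner goes in, either way round, centred at y = -12, and slides to y = +13 (end wall: +20).
- driver_inlay: Foam inlay 76 x 184 x 14 mm, black, yellow floor, fixed in the grey tray (rim 23 mm high). Origin: centre of underside, 4 mm over the bench; y lengthwise, z up; cut-out floor at z = 4. Stepped: 46 mm wide for the handle, y -21 to +51 mm; 20 mm for the blade, y -53 to -21; finger recess 70 mm wide, y -8 to +34. Screwdriver's origin comes over this origin, handle to +y.
- key_inlay: Foam inlay 76 x 184 x 14 mm, black, yellow floor, fixed in the grey tray (rim 23 mm high). Origin: centre of underside, 4 mm over the bench; y lengthwise, z up; cut-out floor at z = 4. L-shaped: slot x -11 to +6 mm, y -53 to +53; foot slot x -11 to +35.5, y +34 to +53; finger recess x -35.5 to +30.5, y -24 to +20. The key's origin comes over x = +12, y = 0 here, axes parallel.
- gauge_inlay: Foam inlay 76 x 184 x 14 mm, black, yellow floor, fixed in the grey tray (rim 23 mm high). Origin: centre of underside, 4 mm over the bench; y lengthwise, z up; cut-out floor at z = 4. Straight slot 26 mm wide, y -53 to +53, no strap; finger recess 66 mm wide in the middle, y -21 to +21. The gauge's origin comes over this origin, either way round.

How it is judged:
By the outcome, as a careful person would: the job done as asked, in the order asked, and still so for the second after the job is handed in, with the robot touching nothing.
It also fails if it takes over 96 s, if anything falls off the work surface, if the arm or the gripper's body presses on something with over 40 N, if the wrist force passes 120 N, or if a joint passes its speed limit or range.

## Working session

There is one attempt and no reset: what is moved stays moved. The work goes in short steps, Python scripts to look and compute and a tool call to move; the robot and the scene stay as the last step left them, time stands still between calls to the robot, and variables do not carry over. Pictures are saved under pics/ and viewed, at most 14 in all, crops included, and the job is handed in when it is done.

Besides the shell and the picture viewer there is one more tool, called after "Call:" by a JSON object that holds its "op" and its "data", one argument or row to a line. play_rows: Moves the arm, as the interface text tells. Its arguments: {"type":"object","properties":{"plan":{"type":"array"},"newtons":{"type":"number"}},"required":["plan"]}

```bash
mkdir -p pics; cat > h.py <<'E'
import numpy as np, cv2
from plant import sensors, imaging, job_done, masks_of
def K(c): return np.array([[c['fx'],0,c['cx']],[0,c['fy'],c['cy']],[0,0,1.]])
def ray(c,uv,z):
    uv=np.asarray(uv,float).reshape(-1,1,2)
    n=cv2.undistortPoints(uv,K(c),np.array(c['distortion'],float)).reshape(-1,2)
    d=np.c_[n,np.ones(len(n))]@np.array(c['T'])[:3,:3].T; o=np.array(c['T'])[:3,3]
    return o+d*((z-o[2])/d[:,2])[:,None]
def proj(c,P):
    Ti=np.linalg.inv(np.array(c['T'])); 
    return cv2.projectPoints(np.asarray(P,float).reshape(-1,3),cv2.Rodrigues(Ti[:3,:3])[0],Ti[:3,3],K(c),np.array(c['distortion'],float))[0].reshape(-1,2)
def save(c,n): cv2.imwrite('pics/'+n,cv2.cvtColor(c['color'],cv2.COLOR_RGB2BGR))
E
python3 - <<'E'
from h import *
np.set_printoptions(precision=4,suppress=True)
Z=dict(short_spanner=.004,stubby_screwdriver=.017,hex_key=.0035,gauge=.006,long_spanner=.006,long_screwdriver=.015,spanner_inlay=.018,driver_inlay=.018,key_inlay=.018,gauge_inlay=.018)
for n in('top','side'):
    c=imaging.read_camera(n); save(c,n+'0.png'); print(n,c['fx'],np.array(c['T'])[:3])
    for k,z in Z.items():
        for r in masks_of(n,k)[:3]:
            m=r['mask']; ys,xs=np.nonzero(m)
            if len(xs)==0: continue
            P=ray(c,np.c_[xs,ys],z)[:,:2]
            (cx,cy),(w,h),a=cv2.minAreaRect((P*1000).astype(np.float32))
            print(k,round(r['p'],2),np.round(r['location']),len(xs),'rect',round(cx),round(cy),round(w),round(h),round(a,1),'mean',P.mean(0))
print(sensors.sense())
E
```

```text
top 434.7407996086822 [[-0.0164 -0.9889  0.1477  0.4119]
 [-0.9998  0.0152 -0.0097  0.0177]
 [ 0.0074 -0.1479 -0.989   1.1111]]
short_spanner 0.66 [217. 177.] 151 rect 630 280 108 13 89.2 mean [0.6299 0.2728]
stubby_screwdriver 0.53 [435. 173.] 255 rect 632 -300 79 34 89.1 mean [ 0.6298 -0.2907]
stubby_screwdriver 0.31 [208. 217.] 254 rect 527 302 23 158 2.2 mean [0.5258 0.2968]
hex_key 0.7 [192. 258.] 529 rect 423 279 217 29 84.6 mean [0.4273 0.3201]
hex_key 0.61 [429. 222.] 134 rect 515 -282 92 27 74.1 mean [ 0.5167 -0.2774]
hex_key 0.32 [314. 152.] 2009 rect 694 20 186 78 86.1 mean [0.693  0.0201]
gauge 0.69 [435. 256.] 186 rect 426 -289 14 87 13.5 mean [ 0.4265 -0.2894]
long_spanner 0.66 [216. 216.] 157 rect 531 296 137 20 89.1 mean [0.5277 0.2712]
long_screwdriver 0.88 [193. 259.] 656 rect 427 276 214 31 87.2 mean [0.4258 0.3036]
spanner_inlay 0.96 [306. 213.] 2141 rect 538 29 184 77 87.1 mean [0.5378 0.0291]
driver_inlay 0.94 [310. 181.] 2092 rect 614 25 184 78 86.9 mean [0.614 0.025]
key_inlay 0.59 [308. 242.] 2141 rect 461 36 181 78 86.0 mean [0.4627 0.0355]
gauge_inlay 0.66 
[... 1013 characters left out ...]
] 1637 rect 465 37 183 75 85.9 mean [0.4648 0.0427]
gauge_inlay 0.88 [267. 221.] 1574 rect 691 23 183 79 86.2 mean [0.6921 0.029 ]
{'clock': 1.1, 'joint_pos': array([-75.0859,  30.2239,  82.0877,  -0.0002,  67.6899, -10.226 ]), 'dq': array([-0.0838,  0.0335, -0.003 , -0.0185,  0.0106,  0.0365]), 'effort': array([  0.0005, -44.002 , -17.6986,   0.0635,   0.0504,   0.    ]), 'ee_pos': array([ 0.2656, -0.5658,  0.2225]), 'tool_rot': array([[ 0.9053,  0.4248, -0.    ],
       [ 0.4248, -0.9053,  0.    ],
       [ 0.    , -0.    , -1.    ]]), 'contact_force': array([-0.1547,  0.1703, -0.3044]), 'ft_torque': array([-0.0225, -0.0124, -0.0286]), 'grasp_force': 0.0, 'finger_gap': 0.08707358952084841}
```

```bash
python3 - <<'E'
import cv2
a=cv2.imread('pics/top0.png'); 
cv2.imwrite('pics/t1.png',cv2.resize(a[130:280,240:390],None,fx=4,fy=4,interpolation=cv2.INTER_CUBIC)[:600])
l=a[150:290,160:250];r=a[150:290,390:480]
cv2.imwrite('pics/t2.png',cv2.resize(cv2.hconcat([l,r]),None,fx=4,fy=4,interpolation=cv2.INTER_CUBIC))
a=cv2.imread('pics/side0.png'); cv2.imwrite('pics/s1.png',cv2.resize(a[130:330,240:440],None,fx=3,fy=3,interpolation=cv2.INTER_CUBIC))
E
```

```text
(no output)
```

View pics/t1.png

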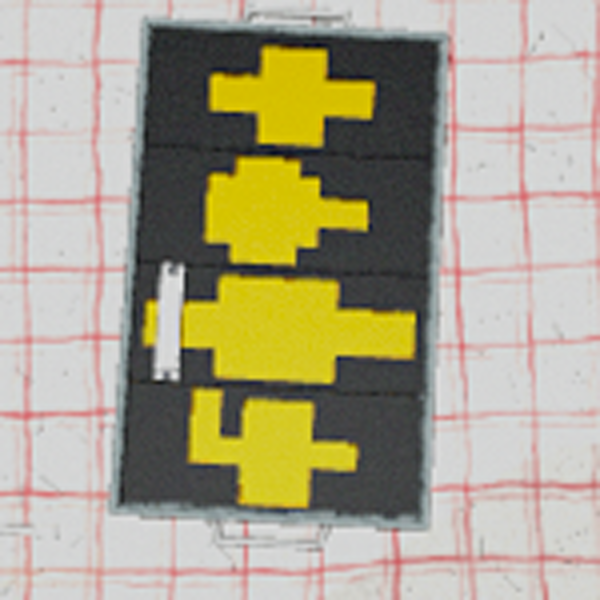

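View pics/t2.png

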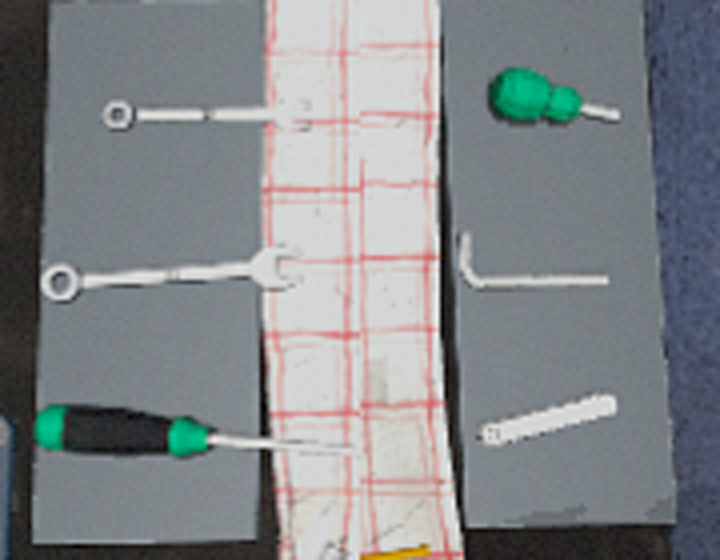

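View pics/s1.png

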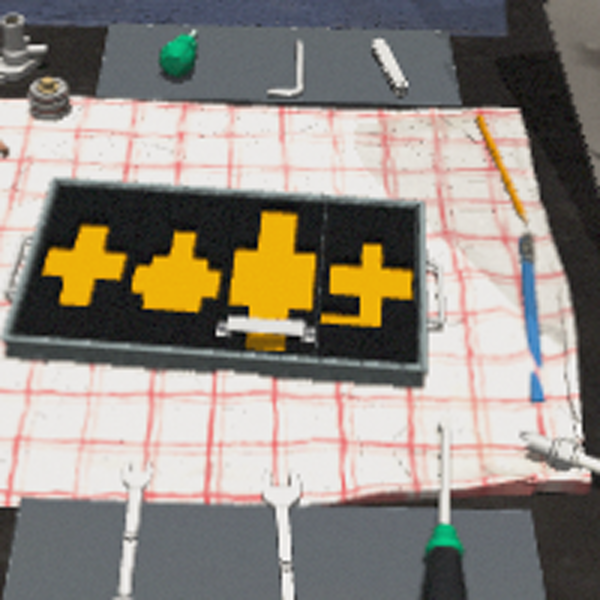

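View pics/top0.png

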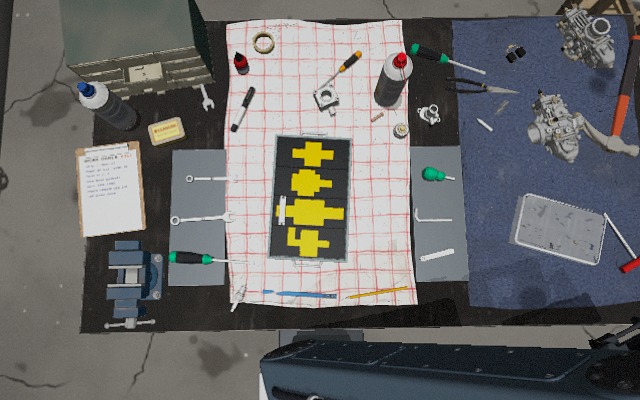

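```bash
cat > fit.py <<'E'
from h import *
from scipy.optimize import minimize
def R(x0,x1,y0,y1): return [(x0,y0),(x1,y0),(x1,y1),(x0,y1)]
def C(x,y,r): return [(x+r*np.cos(t),y+r*np.sin(t)) for t in np.linspace(0,2*np.pi,16)]
M=dict( # convex pieces (poly mm, z0, z1)
 short_spanner=[(R(-55,55,-4,4),0,6),(C(57,0,9),0,8),(C(-55.5,0,10.5),0,6)],
 stubby_screwdriver=[(R(-14,14,-16,42),3,31),(R(-17,17,5,36),8,26),(R(-3,3,-42,-16),14,20)],
 hex_key=[(R(-18,-11,-47,47),0,7),(R(-18,18,40,47),0,7)],
 gauge=[(R(-7.5,7.5,-44,44),0,12)])
S=4
def draw(c,polys,box):
    im=np.zeros(((box[3]-box[1])*S,(box[2]-box[0])*S),np.uint8)
    for uv in polys:
        p=((uv-np.array(box[:2])+.5)*S-.5)
        cv2.fillConvexPoly(im,np.round(cv2.convexHull((p*16).astype(np.float32))).astype(np.int32),1,shift=4)
    return im>0
def W(q,poly,z):
    a=np.radians(q[2]); x,y=np.array(poly,float).T
    return np.c_[q[0]+x*np.cos(a)-y*np.sin(a),q[1]+x*np.sin(a)+y*np.cos(a),np.full(len(x),z)]/1000
def silh(c,name,q,box,zb):
    return draw(c,[proj(c,np.r_[W(q,p,z0+zb),W(q,p,z1+zb)]) for p,z0,z1 in M[name]],box)
FL=dict(driver_inlay=[R(-23,23,-21,51),R(-10,10,-53,-21),R(-35,35,-8,34)],
 key_inlay=[R(-11,6,-53,53),R(-11,35.5,34,53),R(-35.5,30.5,-24,20)],
 gauge_inlay=[R(-13,13,-53,53),R(-33,33,-21,21)],
 spanner_inlay=[R(-15,15,-86,62),R(-33,33,-36,40),R(-15,15,76,86)])
def floor(c,name,q,box):
    return draw(c,[proj(c,W(q,p,8)) for p in FL[name]],box)&draw(c,[proj(c,W(q,p,18)) for p in FL[name]],box)
def fit(cs,f,masks,q0):
    up=[]
    for c,m in zip(cs,masks):
        ys,xs=np.nonzero(m); b=[xs.min()-12,ys.min()-12,xs.max()+13,ys.max()+13]
        b=[max(0,b[0]),max(0,b[1]),min(640,b[2]),min(400,b[3])]
        mm=m[b[1]:b[3],b[0]:b[2]].astype(np.float32)
        up.append((c,b,cv2.resize(mm,None,fx=S,fy=S,interpolation=cv2.INTER_LINEAR)>.5))
    def cost(q):
        s=0
        for c,b,m in up:
            r=f(c,q,b); s+=1-(r&m).sum()/max(1,(r|m).sum())
        return s/len(up)
    best=None
    q=np.array(q0,float)
    for st in (8,3):
        r=minimize(cost,q,method='Nelder-Mead',options=dict(initial_simplex=np.array([q,q+[st,0,0],q+[0,st,0],q+[0,0,st]]),xatol=.05,fatol=1e-4)); q=r.x
    return np.round(q,1),round(1-r.fun,2)
def yellow(c):
    h=cv2.cvtColor(c['color'],cv2.COLOR_RGB2HSV); return (h[...,0]>20)&(h[...,0]<36)&(h[...,1]>140)&(h[...,2]>100)
E
cat > run.py <<'E'
from fit import *
C2={n:imaging.read_camera(n) for n in('top','side')}
t,s=C2['top'],C2['side']
for k,q0 in dict(key_inlay=(463,36,-4),spanner_inlay=(540,30,-4),driver_inlay=(615,26,-4),gauge_inlay=(691,20,-4)).items():
    ms=[]
    for c in(t,s):
        reg=np.zeros((400,640),np.uint8); cv2.fillConvexPoly(reg,np.round(proj(c,W(q0,R(-38,38,-92,92),14))).astype(np.int32),1)
        ms.append(yellow(c)&(reg>0))
    f=lambda c,q,b:floor(c,k,q,b)
    print(k,fit([t],f,ms[:1],q0),fit([s],f,ms[1:],q0),fit([t,s],f,ms,q0))
for k,q0 in dict(short_spanner=(631,283,91),stubby_screwdriver=(634,-290,-5),hex_key=(517,-279,0),gauge=(426,-289,13.5)).items():
    cc=[];ms=[]
    for n,c in C2.items():
        for r in masks_of(n,k):
            l=ray(c,r['location'],.006)[0]*1000
            if np.hypot(l[0]-q0[0],l[1]-q0[1])<40: cc.append(c);ms.append(r['mask']);break
        else:
          for r in masks_of(n,'hex_key'):
            l=ray(c,r['location'],.006)[0]*1000
            if k!='hex_key' and np.hypot(l[0]-q0[0],l[1]-q0[1])<40: cc.append(c);ms.append(r['mask']);print('alt');break
    f=lambda c,q,b:silh(c,k,q,b,1)
    print(k,[fit([c],f,[m],q0) for c,m in zip(cc,ms)],fit(cc,f,ms,q0))
E
python3 run.py
```

```text
key_inlay (array([463.2,  35.6,  -4.2]), np.float64(0.94)) (array([464.3,  37.7,  -3.8]), np.float64(0.9)) (array([464. ,  36.3,  -3.8]), np.float64(0.9))
spanner_inlay (array([539.3,  30.8,  -4. ]), np.float64(0.94)) (array([540.5,  32.1,  -3.7]), np.float64(0.87)) (array([539.8,  31.2,  -4. ]), np.float64(0.9))
driver_inlay (array([614.8,  25.4,  -3.6]), np.float64(0.95)) (array([615.7,  28.2,  -4. ]), np.float64(0.93)) (array([615.3,  26.4,  -3.8]), np.float64(0.93))
gauge_inlay (array([690.9,  20.8,  -3.5]), np.float64(0.94)) (array([692. ,  21.9,  -3.8]), np.float64(0.91)) (array([691.4,  21.1,  -4.1]), np.float64(0.91))
short_spanner [(array([629.7, 284.3,  90.1]), np.float64(0.57)), (array([632.5, 283. ,  89.5]), np.float64(0.81))] (array([631.6, 283.5,  89.3]), np.float64(0.63))
stubby_screwdriver [(array([ 6.316e+02, -3.047e+02,  2.000e-01]), np.float64(0.62))] (array([ 6.316e+02, -3.047e+02,  2.000e-01]), np.float64(0.62))Traceback (most recent call last):
  File "run.py", line 22, in <module>
    print(k,[fit([c],f,[m],q0) for c,m in zip(cc,ms)],fit(cc,f,ms,q0))
                                                      ~~~^^^^^^^^^^^^
  File "fit.py", line 43, in fit
    r=minimize(cost,q,method='Nelder-Mead',options=dict(initial_simplex=np.array([q,q+[st,0,0],q+[0,st,0],q+[0,0,st]]),xatol=.05,fatol=1e-4)); q=r.x
    res = _minimize_neldermead(fun, x0, args, callback, bounds=bounds,
                               **options)
    fsim[k] = func(sim[k])
              ~~~~^^^^^^^^
    fx = function(np.copy(x), *(wrapper_args + args))
  File "fit.py", line 39, in cost
    return s/len(up)
           ~^~~~~~~~
ZeroDivisionError: division by zero
```

```bash
cat > run2.py <<'E'
from fit import *
M['handle']=[(C(0,26,16),6,28),(C(0,26,12),1,33),(R(-12,12,-14,20),5,29)]
M['handle']=[(R(-14,14,10,42),3,31),(R(-17,17,14,38),8,26),(R(-11,11,-16,42),6,28)]
C2=[imaging.read_camera(n) for n in('top','side')]
for k,q0 in dict(stubby_screwdriver=(634,-290,-5),hex_key=(517,-279,0),gauge=(426,-289,13.5)).items():
    ms=[]
    for c in C2:
        reg=np.zeros((400,640),np.uint8); cv2.fillConvexPoly(reg,cv2.convexHull(np.round(np.r_[proj(c,W(q0,R(-30,30,-60,60),0)),proj(c,W(q0,R(-30,30,-60,60),25))]).astype(np.int32)),1)
        h=cv2.cvtColor(c['color'],cv2.COLOR_RGB2HSV)
        m=(h[...,0]>60)&(h[...,0]<95)&(h[...,1]>110) if k[0]=='s' else (h[...,2]>150)&(h[...,1]<60)
        m&=reg>0
        n,l,st,ce=cv2.connectedComponentsWithStats(m.astype(np.uint8),connectivity=8); m=l==1+np.argmax(st[1:,4]); ms.append(m); print(m.sum(),end=' ')
    kk='handle' if k[0]=='s' else k
    f=lambda c,q,b:silh(c,kk,q,b,1)
    print(k,[fit([c],f,[m],q0) for c,m in zip(C2,ms)],fit(C2,f,ms,q0))
E
python3 run2.py
```

```text
230 132 stubby_screwdriver [(array([ 629.1, -302. ,   -6.4]), np.float64(0.72)), (array([ 6.351e+02, -3.051e+02,  2.000e-01]), np.float64(0.66))] (array([ 630.2, -303.1,   -8.3]), np.float64(0.68))
113 48 hex_key [(array([ 528.5, -286.7,   -1.1]), np.float64(0.69)), (array([ 530.5, -286.5,   -1.7]), np.float64(0.54))] (array([ 5.294e+02, -2.863e+02, -1.000e-01]), np.float64(0.61))
191 78 gauge [(array([ 426.1, -287.7,   14.4]), np.float64(0.81)), (array([ 428. , -294.5,    9.5]), np.float64(0.59))] (array([ 426.6, -290. ,   13.5]), np.float64(0.68))
```

```bash
cat > go.py <<'E'
# go.py x y z yaw : remaining delta in tool axes (cm, deg) to target (mm, deg yaw of tool x)
import sys; from h import *
s=sensors.sense(); x,y,z,a=map(float,sys.argv[1:5]); Rm=np.array(s['tool_rot']); p=np.array(s['ee_pos'])
cur=np.degrees(np.arctan2(Rm[1,0],Rm[0,0])); tw=cur-a; tw=(tw+180)%360-180
d=np.array([x,y,z])/1000-p
print('t',s['clock'],'pos',np.round(p*1000,1),'yaw',round(cur,1),'tilt',np.round(Rm[2,:2],3),'F',np.round(s['contact_force'],1),'gap',round(s['finger_gap']*1000,1),'gf',round(s['grasp_force'],1))
print('now-frame lin cm',np.round(Rm.T@d*100,2),'twist',round(tw,1))
ar=np.radians(a); R2=np.array([[np.cos(ar),np.sin(ar),0],[np.sin(ar),-np.cos(ar),0],[0,0,-1]])
print('target-frame lin cm',np.round(R2.T@d*100,2))
E
python3 - <<'E'
from h import *
c=imaging.read_camera('top')
P=ray(c,[(453.75,178.75),(422.5,172.5)],.018);print(P,np.linalg.norm(P[0]-P[1]))
E
python3 go.py 631.5 283.5 60 90
```

```text
[[ 0.61769194 -0.34064587  0.018     ]
 [ 0.63523461 -0.26153131  0.018     ]] 0.081036151610489
t 1.8 pos [ 265.6 -565.7  222.6] yaw 25.1 tilt [-0. -0.] F [0.2 0.2 0.5] gap 87.1 gf 0.0
now-frame lin cm [ 69.21 -61.33  16.26] twist -64.9
target-frame lin cm [84.92 36.59 16.26]
```

Call:
{"op": "play_rows", "data": {
  "plan": [
    {"claw": 0, "linear": [0, 0, 0], "twist": -7},
    {"claw": 0, "linear": [0, 0, 0], "twist": -7},
    {"claw": 0, "linear": [0, 0, 0], "twist": -7},
    {"claw": 0, "linear": [0, 0, 0], "twist": -7},
    {"claw": 0, "linear": [0, 0, 0], "twist": -7},
    {"claw": 0, "linear": [0, 0, 0], "twist": -7},
    {"claw": 0, "linear": [0, 0, 0], "twist": -7},
    {"claw": 0, "linear": [0, 0, 0], "twist": -7}
  ]
}}

```text
clock: 2.47
ee_pos: [0.2656, -0.5657, 0.2225]
tool_rot: [[0.148, 0.989, -0.0], [0.989, -0.148, 0.0], [0.0, -0.0, -1.0]]
contact_force: [0.3, 0.1, -0.3]
finger_gap: 0.0457
grasp_force: 0.0
```

Call:
{"op": "play_rows", "data": {
  "plan": [
    {"claw": 0, "linear": [0, 0, 0], "twist": -7},
    {"claw": 0, "linear": [0, 0, 0], "twist": -1.9},
    {"claw": 0, "linear": [3.7, 1.59, 0.6], "twist": 0},
    {"claw": 0, "linear": [3.7, 1.59, 0.6], "twist": 0},
    {"claw": 0, "linear": [3.7, 1.59, 0.6], "twist": 0},
    {"claw": 0, "linear": [3.7, 1.59, 0.6], "twist": 0},
    {"claw": 0, "linear": [3.7, 1.59, 0.6], "twist": 0},
    {"claw": 0, "linear": [3.7, 1.59, 0.6], "twist": 0}
  ]
}}

```text
clock: 3.13
ee_pos: [0.3613, -0.3421, 0.1866]
tool_rot: [[0.0, 1.0, 0.001], [1.0, -0.0, -0.001], [-0.001, 0.001, -1.0]]
contact_force: [1.1, 0.1, -0.5]
finger_gap: 0.0439
grasp_force: 0.0
```

Call:
{"op": "play_rows", "data": {
  "plan": [
    {"claw": 0, "linear": [3.7, 1.59, 0.6], "twist": 0},
    {"claw": 0, "linear": [3.7, 1.59, 0.6], "twist": 0},
    {"claw": 0, "linear": [3.7, 1.59, 0.6], "twist": 0},
    {"claw": 0, "linear": [3.7, 1.59, 0.6], "twist": 0},
    {"claw": 0, "linear": [3.7, 1.59, 0.6], "twist": 0},
    {"claw": 0, "linear": [3.7, 1.59, 0.6], "twist": 0},
    {"claw": 0, "linear": [3.7, 1.59, 0.6], "twist": 0},
    {"claw": 0, "linear": [3.7, 1.59, 0.6], "twist": 0}
  ]
}}

```text
clock: 3.8
ee_pos: [0.4886, -0.0458, 0.1385]
tool_rot: [[-0.001, 1.0, 0.001], [1.0, 0.001, -0.0], [-0.0, 0.001, -1.0]]
contact_force: [-0.2, -0.5, 1.3]
finger_gap: 0.0438
grasp_force: 0.0
```

Call:
{"op": "play_rows", "data": {
  "plan": [
    {"claw": 0, "linear": [3.7, 1.59, 0.6], "twist": 0},
    {"claw": 0, "linear": [3.7, 1.59, 0.6], "twist": 0},
    {"claw": 0, "linear": [3.7, 1.59, 0.6], "twist": 0},
    {"claw": 0, "linear": [3.7, 1.59, 0.6], "twist": 0},
    {"claw": 0, "linear": [3.7, 1.59, 0.6], "twist": 0},
    {"claw": 0, "linear": [3.7, 1.59, 0.6], "twist": 0},
    {"claw": 0, "linear": [3.7, 1.59, 0.6], "twist": 0},
    {"claw": 0, "linear": [0, 0, 0], "twist": 0}
  ]
}}

```text
clock: 4.47
ee_pos: [0.6018, 0.2183, 0.0959]
tool_rot: [[-0.006, 1.0, 0.005], [1.0, 0.006, 0.003], [0.003, 0.005, -1.0]]
contact_force: [-0.2, 0.2, 0.3]
finger_gap: 0.0436
grasp_force: 0.0
```

```bash
python3 go.py 631.5 283.5 5 90
```

```text
t 4.4667 pos [601.8 218.3  95.9] yaw 90.3 tilt [0.003 0.005] F [-0.2  0.2  0.3] gap 43.6 gf 0.0
now-frame lin cm [6.47 2.97 9.12] twist 0.3
target-frame lin cm [6.52 2.97 9.09]
```

Call:
{"op": "play_rows", "data": {
  "plan": [
    {"claw": 0, "linear": [2.2, 1.0, 0], "twist": 0},
    {"claw": 0, "linear": [2.2, 1.0, 0], "twist": 0},
    {"claw": 0, "linear": [2.1, 0.9, 1], "twist": 0},
    {"claw": 0, "linear": [0, 0, 2], "twist": 0},
    {"claw": 0, "linear": [0, 0, 2], "twist": 0},
    {"claw": 0, "linear": [0, 0, 1], "twist": 0},
    {"claw": 0, "linear": [0, 0, 0], "twist": 0},
    {"claw": 0, "linear": [0, 0, 0], "twist": 0}
  ]
}}

```text
clock: 5.13
ee_pos: [0.6275, 0.2759, 0.0361]
tool_rot: [[-0.0, 1.0, -0.001], [1.0, 0.0, -0.0], [-0.0, -0.001, -1.0]]
contact_force: [0.5, 0.1, 0.1]
finger_gap: 0.0433
grasp_force: 0.0
```

```bash
python3 go.py 631.5 283.5 3 90; python3 - <<'E'
from h import *
c=imaging.read_camera('side');save(c,'a.png');a=cv2.imread('pics/a.png');cv2.imwrite('pics/a1.png',cv2.resize(a[200:400,180:400],None,fx=3,fy=3))
E
```

```text
t 5.1333 pos [627.5 275.9  36.1] yaw 90.0 tilt [-0.    -0.001] F [0.5 0.1 0.1] gap 43.3 gf 0.0
now-frame lin cm [0.76 0.41 3.31] twist 0.0
target-frame lin cm [0.76 0.4  3.31]
```

View pics/a1.png

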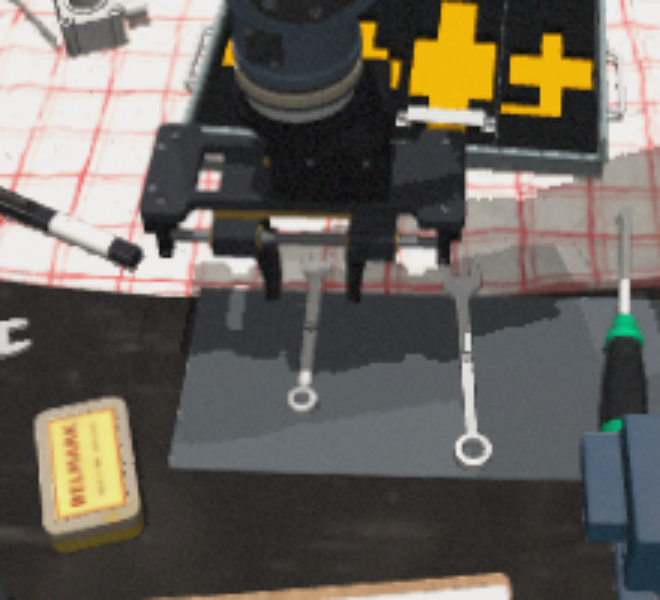

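Call:
{"op": "play_rows", "data": {
  "plan": [
    {"claw": 0, "linear": [0.75, 0.4, 0.8], "twist": 0},
    {"claw": 0, "linear": [0, 0, 0.8], "twist": 0},
    {"claw": 0, "linear": [0, 0, 0.8], "twist": 0},
    {"claw": 0, "linear": [0, 0, 0.5], "twist": 0},
    {"claw": 0, "linear": [0, 0, 0.3], "twist": 0},
    {"claw": 0, "linear": [0, 0, 0], "twist": 0}
  ]
}}

```text
clock: 5.68
ee_pos: [0.6309, 0.2837, 0.0033]
tool_rot: [[-0.001, 1.0, -0.002], [1.0, 0.001, -0.001], [-0.001, -0.002, -1.0]]
contact_force: [0.7, -0.6, -0.2]
finger_gap: 0.0436
grasp_force: 0.0
```

Call:
{"op": "play_rows", "data": {
  "newtons": 20,
  "plan": [
    {"claw": -1, "linear": [0, 0, 0], "twist": 0},
    {"claw": -1, "linear": [0, 0, 0], "twist": 0},
    {"claw": -1, "linear": [0, 0, 0], "twist": 0},
    {"claw": -1, "linear": [0, 0, 0], "twist": 0},
    {"claw": -1, "linear": [0, 0, 0], "twist": 0},
    {"claw": -1, "linear": [0, 0, 0], "twist": 0}
  ]
}}

```text
clock: 6.18
ee_pos: [0.632, 0.284, 0.0048]
tool_rot: [[-0.001, 1.0, 0.0], [1.0, 0.001, 0.0], [0.0, 0.0, -1.0]]
contact_force: [0.1, -0.3, -0.6]
finger_gap: 0.0116
grasp_force: 0.0
```

Call:
{"op": "play_rows", "data": {
  "plan": [
    {"claw": -1, "linear": [0, 0, 0.1], "twist": 0},
    {"claw": -1, "linear": [0, 0, 0], "twist": 0},
    {"claw": -1, "linear": [0, 0, 0], "twist": 0},
    {"claw": -1, "linear": [0, 0, 0], "twist": 0}
  ]
}}

```text
clock: 6.52
ee_pos: [0.6321, 0.2841, 0.0043]
tool_rot: [[-0.001, 1.0, 0.001], [1.0, 0.001, 0.0], [0.0, 0.001, -1.0]]
contact_force: [-1.7, -0.6, 5.3]
finger_gap: 0.006
grasp_force: 20.0
```

```bash
python3 go.py 631.5 283.5 3 90
```

```text
t 6.5167 pos [632.1 284.1   4.3] yaw 90.0 tilt [0.    0.001] F [-1.7 -0.6  5.3] gap 6.0 gf 20.0
now-frame lin cm [-0.06 -0.06  0.13] twist 0.0
target-frame lin cm [-0.06 -0.06  0.13]
```

Call:
{"op": "play_rows", "data": {
  "plan": [
    {"claw": -1, "linear": [0, 0, -1], "twist": 0},
    {"claw": -1, "linear": [0, 0, -2], "twist": 0},
    {"claw": -1, "linear": [0, 0, -2.5], "twist": 0},
    {"claw": -1, "linear": [-2, -0.7, -1], "twist": 3.9},
    {"claw": -1, "linear": [-3, -1, 0], "twist": 0},
    {"claw": -1, "linear": [-3.5, -1, 0], "twist": 0},
    {"claw": -1, "linear": [-3.5, -1, 0], "twist": 0},
    {"claw": -1, "linear": [-3.5, -1, 0], "twist": 0}
  ]
}}

```text
clock: 7.18
ee_pos: [0.5752, 0.131, 0.0689]
tool_rot: [[0.066, 0.998, 0.001], [0.998, -0.066, -0.0], [0.0, 0.001, -1.0]]
contact_force: [0.5, 0.2, -0.9]
finger_gap: 0.006
grasp_force: 20.0
```

Call:
{"op": "play_rows", "data": {
  "plan": [
    {"claw": -1, "linear": [-3.5, -1, 0], "twist": 0},
    {"claw": -1, "linear": [-3, -0.8, 0], "twist": 0},
    {"claw": -1, "linear": [-2, -0.5, 0], "twist": 0},
    {"claw": -1, "linear": [0, 0, 0], "twist": 0},
    {"claw": -1, "linear": [0, 0, 0], "twist": 0}
  ]
}}

```text
clock: 7.6
ee_pos: [0.5472, 0.0477, 0.0688]
tool_rot: [[0.07, 0.998, 0.0], [0.998, -0.07, 0.0], [0.0, 0.0, -1.0]]
contact_force: [-0.4, 0.1, 0.1]
finger_gap: 0.0062
grasp_force: 20.0
```

```bash
python3 go.py 539.1 19.3 9 86.1;  python3 - <<'E'
from h import *
c=imaging.read_camera('side');save(c,'b.png');a=cv2.imread('pics/b.png');cv2.imwrite('pics/b1.png',cv2.resize(a[130:330,220:440],None,fx=3,fy=3))
E
```

```text
t 7.6 pos [547.2  47.7  68.8] yaw 86.0 tilt [0. 0.] F [-0.4  0.1  0.1] gap 6.2 gf 20.0
now-frame lin cm [-2.89 -0.62  5.98] twist -0.1
target-frame lin cm [-2.89 -0.62  5.98]
```

View pics/b1.png

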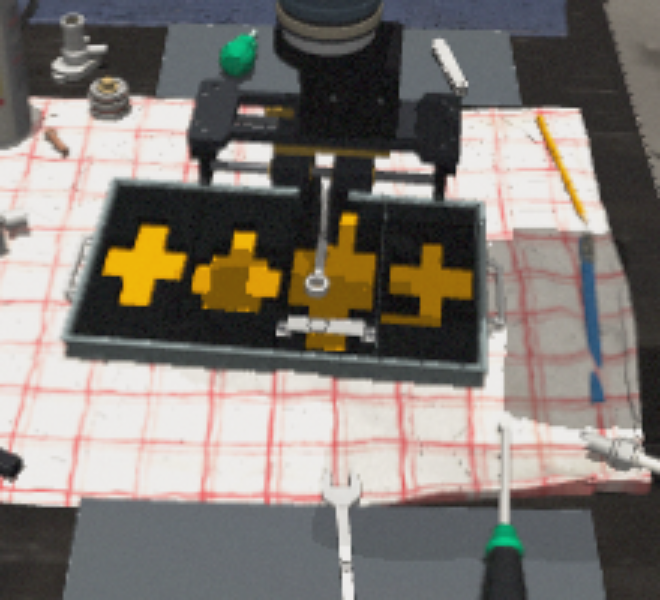

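```bash
 python3 - <<'E'
from h import *
c=imaging.read_camera('side')
print(ray(c,[(325.7,224.3)],.073)*1000, np.array([547.2,47.7])+57*np.array([.07,.998]))
E
```

```text
[[551.44623483 106.41145577  73.        ]] [551.19  104.586]
```

Call:
{"op": "play_rows", "data": {
  "plan": [
    {"claw": -1, "linear": [-1.5, -0.3, 0], "twist": 0},
    {"claw": -1, "linear": [-1.4, -0.3, 0], "twist": 0},
    {"claw": -1, "linear": [0, 0, 1], "twist": 0},
    {"claw": -1, "linear": [0, 0, 1], "twist": 0},
    {"claw": -1, "linear": [0, 0, 0.5], "twist": 0},
    {"claw": -1, "linear": [0, 0, 0], "twist": 0},
    {"claw": -1, "linear": [0, 0, 0], "twist": 0}
  ]
}}

```text
clock: 8.28
ee_pos: [0.5389, 0.0212, 0.0427]
tool_rot: [[0.066, 0.998, -0.002], [0.998, -0.066, 0.0], [0.0, -0.002, -1.0]]
contact_force: [0.4, 0.2, -0.5]
finger_gap: 0.0063
grasp_force: 20.0
```

```bash
python3 go.py 539.1 19.3 9 86.1
```

```text
t 8.2833 pos [538.9  21.2  42.7] yaw 86.2 tilt [ 0.    -0.002] F [ 0.4  0.2 -0.5] gap 6.3 gf 20.0
now-frame lin cm [-0.19  0.04  3.37] twist 0.1
target-frame lin cm [-0.19  0.03  3.37]
```

Call:
{"op": "play_rows", "data": {
  "plan": [
    {"claw": -1, "linear": [-0.3, 0.03, 0.8], "twist": 0},
    {"claw": -1, "linear": [0, 0, 0.8], "twist": 0},
    {"claw": -1, "linear": [0, 0, 0.8], "twist": 0},
    {"claw": -1, "linear": [0, 0, 0.5], "twist": 0},
    {"claw": -1, "linear": [0, 0, 0.3], "twist": 0},
    {"claw": -1, "linear": [0, 0, 0.1], "twist": 0},
    {"claw": -1, "linear": [0, 0, 0], "twist": 0},
    {"claw": -1, "linear": [0, 0, 0], "twist": 0}
  ]
}}

```text
clock: 8.95
ee_pos: [0.5388, 0.0173, 0.0119]
tool_rot: [[0.067, 0.998, -0.001], [0.998, -0.067, 0.0], [-0.0, -0.001, -1.0]]
contact_force: [-3.4, 0.2, 12.7]
finger_gap: 0.0066
grasp_force: 20.0
```

```bash
python3 go.py 539.1 19.3 8 86.1
```

```text
t 8.95 pos [538.8  17.3  11.9] yaw 86.1 tilt [-0.    -0.001] F [-3.4  0.2 12.7] gap 6.6 gf 20.0
now-frame lin cm [0.21 0.01 0.39] twist 0.0
target-frame lin cm [0.21 0.01 0.39]
```

```bash
 python3 - <<'E'
from h import *
c=imaging.read_camera('side');save(c,'b.png');a=cv2.imread('pics/b.png');d=imaging.read_camera('top');save(d,'bt.png');b=cv2.imread('pics/bt.png')
cv2.imwrite('pics/b2.png',cv2.hconcat([cv2.resize(a[180:280,280:380],(400,400)),cv2.resize(b[180:255,260:360],(400,300),).copy() if 0 else cv2.resize(b[165:265,260:360],(400,400))]))
E
```

```text
(no output)
```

View pics/b2.png

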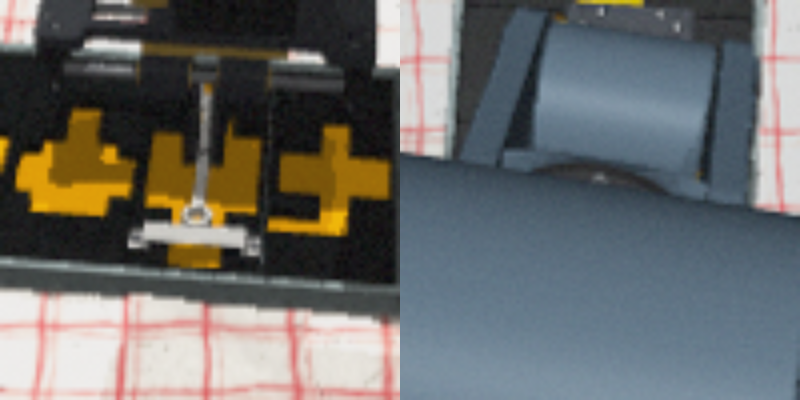

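Call:
{"op": "play_rows", "data": {
  "plan": [
    {"claw": -0.6, "linear": [0, 0, -0.1], "twist": 0},
    {"claw": -0.6, "linear": [0, 0, 0], "twist": 0},
    {"claw": -0.6, "linear": [0, 0, 0], "twist": 0},
    {"claw": -0.6, "linear": [0, 0, 0], "twist": 0}
  ]
}}

```text
clock: 9.38
ee_pos: [0.5394, 0.0172, 0.0112]
tool_rot: [[0.067, 0.998, -0.0], [0.998, -0.067, 0.0], [0.0, -0.0, -1.0]]
contact_force: [0.1, -0.1, 0.1]
finger_gap: 0.0166
grasp_force: 0.0
```

```bash
python3 go.py 539.1 19.3 9.5 86.1
```

```text
t 9.3833 pos [539.4  17.2  11.2] yaw 86.1 tilt [ 0. -0.] F [ 0.1 -0.1  0.1] gap 16.6 gf 0.0
now-frame lin cm [ 0.21 -0.04  0.17] twist 0.0
target-frame lin cm [ 0.21 -0.04  0.17]
```

Call:
{"op": "play_rows", "data": {
  "plan": [
    {"claw": -1, "linear": [0, 0, 0.1], "twist": 0},
    {"claw": -1, "linear": [0, 0, 0], "twist": 0},
    {"claw": -1, "linear": [0, 0, 0], "twist": 0},
    {"claw": -1, "linear": [0, 0, 0], "twist": 0},
    {"claw": -1, "linear": [0, 0, 0], "twist": 0}
  ]
}}

```text
clock: 9.8
ee_pos: [0.5393, 0.0172, 0.0104]
tool_rot: [[0.067, 0.998, -0.0], [0.998, -0.067, 0.0], [0.0, -0.0, -1.0]]
contact_force: [-0.1, -0.3, 0.2]
finger_gap: 0.0075
grasp_force: 20.0
```

Call:
{"op": "play_rows", "data": {
  "plan": [
    {"claw": -1, "linear": [0.5, 0, 0], "twist": 0},
    {"claw": -1, "linear": [0.5, 0, 0], "twist": 0},
    {"claw": -1, "linear": [0.5, 0, 0], "twist": 0},
    {"claw": -1, "linear": [0.5, 0, 0], "twist": 0},
    {"claw": -1, "linear": [0.5, 0, 0], "twist": 0},
    {"claw": -1, "linear": [0.3, 0, 0], "twist": 0},
    {"claw": -1, "linear": [0, 0, 0], "twist": 0},
    {"claw": -1, "linear": [0, 0, 0], "twist": 0}
  ]
}}

```text
clock: 10.47
ee_pos: [0.5412, 0.0455, 0.0105]
tool_rot: [[0.067, 0.998, -0.0], [0.998, -0.067, -0.0], [-0.0, -0.0, -1.0]]
contact_force: [0.5, -0.0, -0.3]
finger_gap: 0.0078
grasp_force: 20.0
```

```bash
python3 go.py 540.9 46.3 9.5 86.1; python3 - <<'E'
from h import *
c=imaging.read_camera('side');save(c,'b.png');a=cv2.imread('pics/b.png')
cv2.imwrite('pics/b3.png',cv2.resize(a[200:260,290:370],(800,600),interpolation=cv2.INTER_CUBIC))
E
```

```text
t 10.4667 pos [541.2  45.5  10.5] yaw 86.2 tilt [-0. -0.] F [ 0.5 -0.  -0.3] gap 7.8 gf 20.0
now-frame lin cm [ 0.08 -0.04  0.1 ] twist 0.1
target-frame lin cm [ 0.08 -0.04  0.1 ]
```

View pics/b3.png

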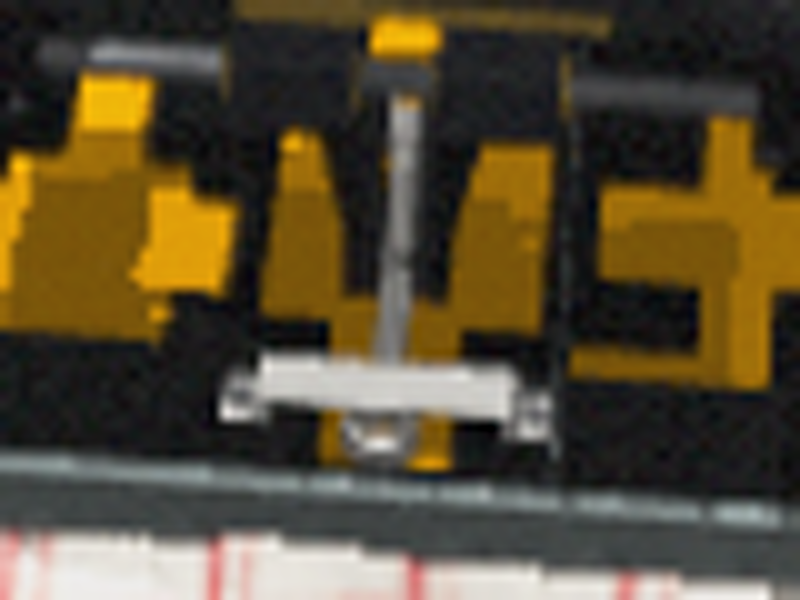

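```bash
python3 - <<'E'
from h import *
c=imaging.read_camera('side')
a=np.radians(-3.9)
for uv,z in [((328,246),.012),((328,246),.016),((328,246.9),.008),((328,241.7),.0265)]:
    P=ray(c,[uv],z)[0]*1000; d=P[:2]-[539.9,31.3]; print(np.round(P,1),'ly',round(-d[0]*np.sin(-a)*-1*-1*-1+d[1]*np.cos(a),1), 'lx',round(d[0]*np.cos(a)+d[1]*np.sin(a),1))
E
```

```text
[545.1 112.   12. ] ly 80.8 lx -0.3
[545.1 115.9  16. ] ly 84.8 lx -0.5
[545.  110.8   8. ] ly 79.7 lx -0.3
[545.4 112.9  26.5] ly 81.8 lx -0.1
```

Call:
{"op": "play_rows", "data": {
  "plan": [
    {"claw": -1, "linear": [0.15, 0, 0], "twist": 0},
    {"claw": -1, "linear": [0, 0, 0], "twist": 0},
    {"claw": -1, "linear": [0, 0, 0], "twist": 0},
    {"claw": -0.6, "linear": [0, 0, 0], "twist": 0},
    {"claw": -0.6, "linear": [0, 0, 0], "twist": 0},
    {"claw": -0.6, "linear": [0, 0, 0], "twist": 0},
    {"claw": -0.6, "linear": [0, 0, -1], "twist": 0},
    {"claw": -0.6, "linear": [0, 0, -2], "twist": 0}
  ]
}}

```text
clock: 11.23
ee_pos: [0.5396, 0.0467, 0.0395]
tool_rot: [[0.067, 0.998, -0.005], [0.998, -0.067, 0.001], [0.0, -0.005, -1.0]]
contact_force: [-0.2, 0.1, 0.4]
finger_gap: 0.0175
grasp_force: 0.0
```

Call:
{"op": "play_rows", "data": {
  "plan": [
    {"claw": -0.6, "linear": [0, 0, -3], "twist": 0},
    {"claw": 0.2, "linear": [0, 0, -2], "twist": 0},
    {"claw": 0.2, "linear": [-3, 0, 0], "twist": -7},
    {"claw": 0.2, "linear": [-3.5, 0.8, 0], "twist": -7},
    {"claw": 0.2, "linear": [-3.5, 0.8, 0], "twist": -1},
    {"claw": 0.2, "linear": [-3.5, 0.8, 0], "twist": 0},
    {"claw": 0.2, "linear": [-3.5, 0.8, 0], "twist": 0},
    {"claw": 0.2, "linear": [-3.5, 0.8, 0], "twist": 0}
  ]
}}

```text
clock: 11.9
ee_pos: [0.6075, -0.1509, 0.0916]
tool_rot: [[-0.193, 0.981, 0.001], [0.981, 0.193, -0.0], [-0.0, 0.001, -1.0]]
contact_force: [1.1, -0.2, 0.0]
finger_gap: 0.0498
grasp_force: 0.0
```

Call:
{"op": "play_rows", "data": {
  "plan": [
    {"claw": 0.2, "linear": [-3.5, 0.8, 0], "twist": 0},
    {"claw": 0.2, "linear": [-3.5, 0.8, 0], "twist": 0},
    {"claw": 0.2, "linear": [-3, 0.5, 0], "twist": 0},
    {"claw": 0.2, "linear": [0, 0, 0], "twist": 0},
    {"claw": 0.2, "linear": [0, 0, 0], "twist": 0}
  ]
}}

```text
clock: 12.32
ee_pos: [0.6472, -0.2454, 0.0911]
tool_rot: [[-0.19, 0.982, 0.001], [0.982, 0.19, -0.0], [-0.001, 0.001, -1.0]]
contact_force: [-0.4, 0.7, -0.8]
finger_gap: 0.0522
grasp_force: 0.0
```

```bash
python3 go.py 630.5 -289 4 79; python3 - <<'E'
from fit import *
C2=[imaging.read_camera(n) for n in('top','side')]; save(C2[0],'c.png')
t=cv2.imread('pics/c.png'); save(C2[1],'cs.png'); s=cv2.imread('pics/cs.png')
cv2.imwrite('pics/c1.png',cv2.vconcat([cv2.resize(t[140:270,250:450],(780,507))[:507]])) 
print(proj(C2[0],[[.6305,-.289,.02]]))
E
```

```text
t 12.3167 pos [ 647.2 -245.4   91.1] yaw 101.0 tilt [-0.001  0.001] F [-0.4  0.7 -0.8] gap 52.2 gf 0.0
now-frame lin cm [-3.95 -2.48  8.71] twist 22.0
target-frame lin cm [-4.6  -0.81  8.71]
[[433.51269411 173.99167607]]
```

View pics/c1.png

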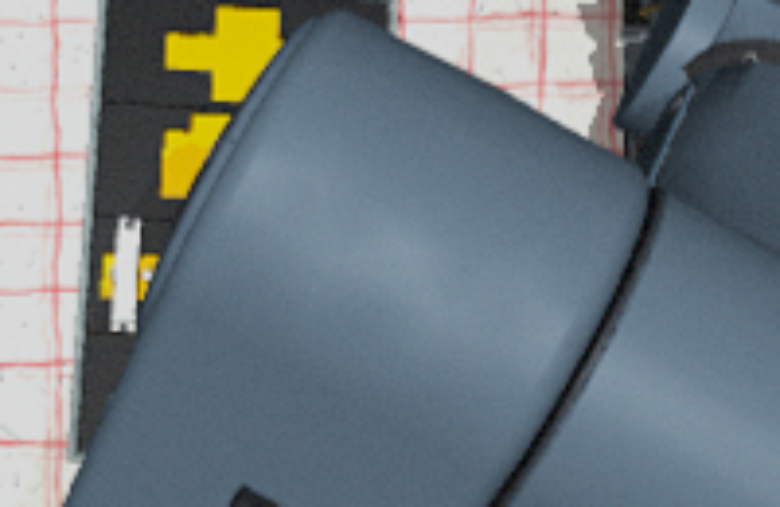

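Call:
{"op": "play_rows", "data": {
  "plan": [
    {"claw": 0.4, "linear": [0, 0, 0], "twist": 7},
    {"claw": 0.4, "linear": [0, 0, 0], "twist": 7},
    {"claw": 0.4, "linear": [0, 0, 0], "twist": 7},
    {"claw": 0.4, "linear": [0, 0, 0], "twist": 1},
    {"claw": 0.4, "linear": [-2.3, -0.4, 0], "twist": 0},
    {"claw": 0.4, "linear": [-2.3, -0.4, 1], "twist": 0},
    {"claw": 0.4, "linear": [0, 0, 1.5], "twist": 0},
    {"claw": 0.4, "linear": [0, 0, 0], "twist": 0}
  ]
}}

```text
clock: 13.08
ee_pos: [0.6281, -0.2858, 0.0632]
tool_rot: [[0.187, 0.982, -0.005], [0.982, -0.187, 0.003], [0.002, -0.005, -1.0]]
contact_force: [-1.1, 1.0, -0.7]
finger_gap: 0.0608
grasp_force: 0.0
```

```bash
python3 go.py 630.5 -289 6 79; python3 - <<'E'
from fit import *
c=imaging.read_camera('side'); save(c,'cs.png'); s=cv2.imread('pics/cs.png')
cv2.imwrite('pics/c2.png',cv2.resize(s[110:180,250:350],(800,560)))
E
```

```text
t 13.0833 pos [ 628.1 -285.8   63.2] yaw 79.2 tilt [ 0.002 -0.005] F [-1.1  1.  -0.7] gap 60.8 gf 0.0
now-frame lin cm [-0.28  0.33  5.72] twist 0.2
target-frame lin cm [-0.27  0.3   5.72]
```

View pics/c2.png

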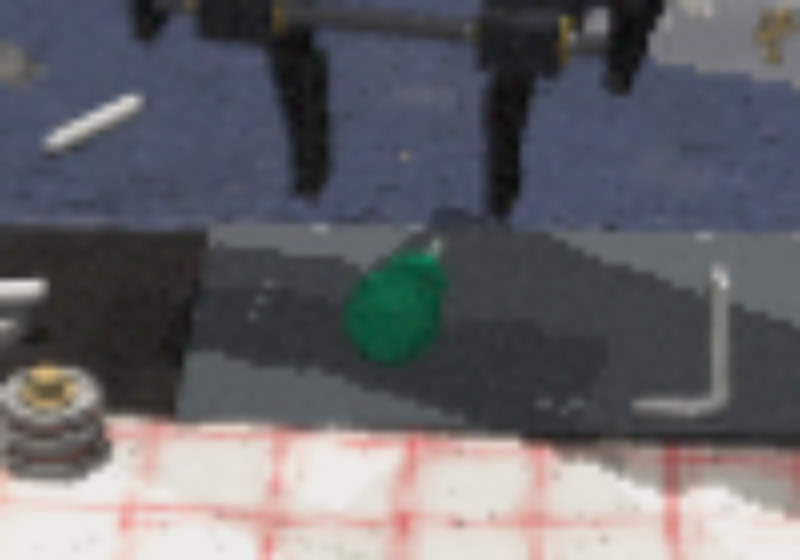

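Call:
{"op": "play_rows", "data": {
  "plan": [
    {"claw": 0.4, "linear": [-0.3, 0.3, 1.5], "twist": 0},
    {"claw": 0.4, "linear": [0, 0, 1.5], "twist": 0},
    {"claw": 0.4, "linear": [0, 0, 1.3], "twist": 0},
    {"claw": 0.4, "linear": [0, 0, 0.9], "twist": 0},
    {"claw": 0.4, "linear": [0, 0, 0.5], "twist": 0},
    {"claw": 0.4, "linear": [0, 0, 0], "twist": 0}
  ]
}}

```text
clock: 13.63
ee_pos: [0.6318, -0.2894, 0.0063]
tool_rot: [[0.188, 0.982, -0.003], [0.982, -0.188, 0.002], [0.002, -0.004, -1.0]]
contact_force: [0.3, 0.7, 0.2]
finger_gap: 0.0609
grasp_force: 0.0
```

Call:
{"op": "play_rows", "data": {
  "newtons": 15,
  "plan": [
    {"claw": -1, "linear": [0, 0, 0], "twist": 0},
    {"claw": -1, "linear": [0, 0, 0], "twist": 0},
    {"claw": -1, "linear": [0, 0, 0], "twist": 0},
    {"claw": -1, "linear": [0, 0, 0], "twist": 0},
    {"claw": -1, "linear": [0, 0, 0], "twist": 0},
    {"claw": -1, "linear": [0, 0, 0], "twist": 0}
  ]
}}

```text
clock: 14.13
ee_pos: [0.6329, -0.2906, 0.0091]
tool_rot: [[0.188, 0.982, 0.0], [0.982, -0.188, -0.0], [-0.0, 0.0, -1.0]]
contact_force: [-0.0, 0.3, 1.8]
finger_gap: 0.0313
grasp_force: 14.7
```

```bash
python3 go.py 630.5 -289 6 79
```

```text
t 14.1333 pos [ 632.9 -290.6    9.1] yaw 79.1 tilt [-0.  0.] F [-0.   0.3  1.8] gap 31.3 gf 14.7
now-frame lin cm [ 0.11 -0.27  0.31] twist 0.1
target-frame lin cm [ 0.11 -0.27  0.31]
```

Call:
{"op": "play_rows", "data": {
  "plan": [
    {"claw": -1, "linear": [0, 0, -0.5], "twist": 0},
    {"claw": -1, "linear": [0, 0, -1.5], "twist": 0},
    {"claw": -1, "linear": [0, 0, -2.5], "twist": 0},
    {"claw": -1, "linear": [0, 0, -2.5], "twist": 0},
    {"claw": -1, "linear": [0, 0, -1], "twist": -7},
    {"claw": -1, "linear": [2, -0.2, 0], "twist": 0},
    {"claw": -1, "linear": [3.5, -0.4, 0], "twist": 0},
    {"claw": -1, "linear": [3.5, -0.4, 0], "twist": 0}
  ]
}}

```text
clock: 14.8
ee_pos: [0.6295, -0.2007, 0.0906]
tool_rot: [[0.07, 0.998, 0.003], [0.998, -0.07, -0.001], [-0.001, 0.003, -1.0]]
contact_force: [1.2, 0.0, -0.7]
finger_gap: 0.0315
grasp_force: 14.8
```

Call:
{"op": "play_rows", "data": {
  "plan": [
    {"claw": -1, "linear": [3.5, -0.4, 0], "twist": 0},
    {"claw": -1, "linear": [3.5, -0.4, 0], "twist": 0},
    {"claw": -1, "linear": [3.5, -0.4, 0], "twist": 0},
    {"claw": -1, "linear": [3.5, -0.4, 0], "twist": 0},
    {"claw": -1, "linear": [3.5, -0.4, 0], "twist": 0},
    {"claw": -1, "linear": [3, -0.4, 0], "twist": 0},
    {"claw": -1, "linear": [2, -0.3, 0], "twist": 0},
    {"claw": -1, "linear": [0, 0, 0], "twist": 0}
  ]
}}

```text
clock: 15.47
ee_pos: [0.6164, 0.0309, 0.0899]
tool_rot: [[0.063, 0.998, 0.0], [0.998, -0.063, 0.001], [0.001, -0.0, -1.0]]
contact_force: [-1.2, -0.0, -0.8]
finger_gap: 0.0316
grasp_force: 14.8
```

```bash
python3 go.py 616.3 39.3 18 86.1; python3 - <<'E'
from fit import *
c=imaging.read_camera('side'); save(c,'cs.png'); s=cv2.imread('pics/cs.png')
cv2.imwrite('pics/c3.png',cv2.resize(s[140:260,220:380],(800,600)))
E
```

```text
t 15.4667 pos [616.4  30.9  89.9] yaw 86.4 tilt [ 0.001 -0.   ] F [-1.2 -0.  -0.8] gap 31.6 gf 14.8
now-frame lin cm [ 0.82 -0.06  7.19] twist 0.3
target-frame lin cm [ 0.83 -0.06  7.19]
```

View pics/c3.png

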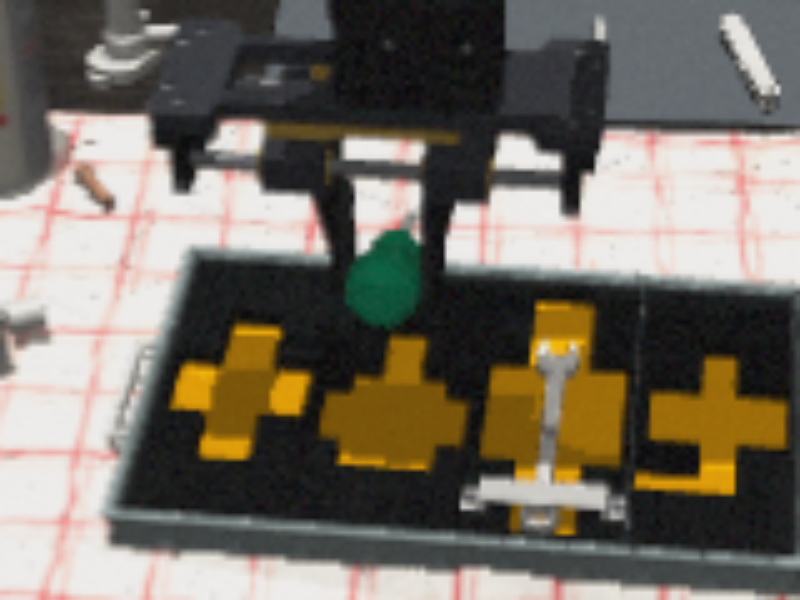

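```bash
python3 - <<'E'
from fit import *
c=imaging.read_camera('side')
print(ray(c,[(302.4,184),(294.8,197),(300,188)],.099)*1000)
h=cv2.cvtColor(c['color'],cv2.COLOR_RGB2HSV); m=(h[...,0]>60)&(h[...,0]<95)&(h[...,1]>110)
m[:, :280]=0;m[:,320:]=0;m[:170]=0;m[215:]=0
M['handle']=[(C(0,26,14),3,31),(R(-17,17,14,38),8,26),(R(-11,11,-16,42),6,28)]
for zb in(80,84): print(fit([c],lambda c,q,b:silh(c,'handle',q,b,zb),[m],(616,18,-5)))
E
python3 go.py 616.3 39.3 18 86.1
```

```text
[[607.85903081  -1.97690452  99.        ]
 [622.2133667   46.68655066  99.        ]
 [612.52713779  13.38020291  99.        ]]
(array([6.191e+02, 1.490e+01, 6.000e-01]), np.float64(0.7))
(array([619.6,  18.4,   2.2]), np.float64(0.7))
t 15.5667 pos [617.6  27.   89.7] yaw 86.3 tilt [-0.001  0.002] F [-0.2 -0.4 -0.8] gap 31.5 gf 14.8
now-frame lin cm [ 1.22 -0.22  7.17] twist 0.2
target-frame lin cm [ 1.22 -0.22  7.17]
```

```bash
python3 - <<'E'
from fit import *
def green(img): 
    h=cv2.cvtColor(img,cv2.COLOR_RGB2HSV); return (h[...,0]>60)&(h[...,0]<95)&(h[...,1]>110)
def mid(c,m,z,ax):
    out=[]
    for r in range(m.shape[ax]):
        l=np.nonzero(m[r] if ax==0 else m[:,r])[0]
        if len(l)>2: out.append(((l.min()+l.max())/2,r) if ax==0 else (r,(l.min()+l.max())/2))
        if len(l)>2: w.append(len(l))
    return ray(c,out,z)[:,:2]*1000
c=imaging.read_camera('side'); t=imaging.read_camera('top')
ld=lambda n: cv2.cvtColor(cv2.imread('pics/'+n),cv2.COLOR_BGR2RGB)
for nm,cam,img,box,z,ax in [('now',c,c['color'],(280,170,320,215),.099,0),('side0',c,ld('side0.png'),(285,130,315,170),.019,0),('top0',t,ld('top0.png'),(415,160,450,190),.019,1)]:
    m=green(img); k=np.zeros_like(m); k[box[1]:box[3],box[0]:box[2]]=m[box[1]:box[3],box[0]:box[2]]
    w=[];P=mid(cam,k,z,ax); print(nm,np.round(P[:: max(1,len(P)//8)],0).tolist(),w, 'yaw',np.degrees(np.arctan(np.polyfit(P[:,1],P[:,0],1)[0]))*-1)
E
```

```text
now [[617.0, 2.0], [616.0, 10.0], [617.0, 17.0], [621.0, 25.0], [622.0, 32.0], [620.0, 39.0], [620.0, 47.0], [619.0, 54.0], [620.0, 61.0], [619.0, 68.0]] [4, 6, 8, 8, 11, 12, 13, 15, 14, 15, 15, 15, 15, 16, 15, 14, 12, 11, 8, 3] yaw -2.6677747716274958
side0 [[629.0, -313.0], [630.0, -307.0], [632.0, -301.0], [633.0, -296.0], [635.0, -290.0], [636.0, -285.0], [636.0, -279.0], [636.0, -274.0], [635.0, -269.0], [634.0, -263.0], [635.0, -258.0], [634.0, -253.0], [634.0, -248.0]] [6, 7, 10, 11, 11, 12, 12, 12, 12, 11, 10, 8, 6] yaw -3.8132336840951035
top0 [[632.0, -262.0], [634.0, -268.0], [634.0, -273.0], [633.0, -278.0], [633.0, -283.0], [632.0, -288.0], [632.0, -293.0], [628.0, -298.0], [628.0, -303.0], [626.0, -308.0], [626.0, -313.0]] [6, 9, 11, 12, 13, 13, 13, 13, 13, 13, 12, 12, 10, 10, 9, 9, 9, 9, 8, 8, 8, 6] yaw -9.88070011364481
```

Call:
{"op": "play_rows", "data": {
  "plan": [
    {"claw": -1, "linear": [0.6, -0.1, 1], "twist": 0},
    {"claw": -1, "linear": [0.5, -0.05, 1.5], "twist": 0},
    {"claw": -1, "linear": [0, 0, 1.5], "twist": 0},
    {"claw": -1, "linear": [0, 0, 1.2], "twist": 0},
    {"claw": -1, "linear": [0, 0, 0.8], "twist": 0},
    {"claw": -1, "linear": [0, 0, 0.5], "twist": 0},
    {"claw": -1, "linear": [0, 0, 0.2], "twist": 0},
    {"claw": -1, "linear": [0, 0, 0], "twist": 0}
  ]
}}

```text
clock: 16.33
ee_pos: [0.6164, 0.0371, 0.0211]
tool_rot: [[0.068, 0.998, -0.001], [0.998, -0.068, 0.0], [0.0, -0.001, -1.0]]
contact_force: [-0.5, 0.2, -1.1]
finger_gap: 0.0314
grasp_force: 14.8
```

Call:
{"op": "play_rows", "data": {
  "plan": [
    {"claw": -1, "linear": [0, 0, 0.2], "twist": 0},
    {"claw": -1, "linear": [0, 0, 0.2], "twist": 0},
    {"claw": -1, "linear": [0, 0, 0], "twist": 0},
    {"claw": -1, "linear": [0, 0, 0], "twist": 0}
  ]
}}

```text
clock: 16.67
ee_pos: [0.6166, 0.0374, 0.0179]
tool_rot: [[0.067, 0.998, 0.001], [0.998, -0.067, -0.0], [-0.0, 0.001, -1.0]]
contact_force: [0.5, 0.9, -1.7]
finger_gap: 0.0313
grasp_force: 14.8
```

```bash
python3 go.py 616.2 38.1 16 86.1
```

```text
t 16.6667 pos [616.6  37.4  17.9] yaw 86.1 tilt [-0.     0.001] F [ 0.5  0.9 -1.7] gap 31.3 gf 14.8
now-frame lin cm [ 0.06 -0.04  0.19] twist 0.0
target-frame lin cm [ 0.06 -0.04  0.19]
```

Call:
{"op": "play_rows", "data": {
  "plan": [
    {"claw": -1, "linear": [0, 0, 0.15], "twist": 0},
    {"claw": -1, "linear": [0, 0, 0.1], "twist": 0},
    {"claw": -1, "linear": [0, 0, 0], "twist": 0},
    {"claw": -1, "linear": [0, 0, 0], "twist": 0}
  ]
}}

```text
clock: 17.0
ee_pos: [0.6169, 0.0375, 0.0168]
tool_rot: [[0.067, 0.998, 0.001], [0.998, -0.067, -0.0], [0.0, 0.001, -1.0]]
contact_force: [-1.8, 0.3, 8.9]
finger_gap: 0.0316
grasp_force: 14.8
```

```bash
python3 go.py 616.2 38.1 16 86.1
```

```text
t 17.0 pos [616.9  37.5  16.8] yaw 86.1 tilt [0.    0.001] F [-1.8  0.3  8.9] gap 31.6 gf 14.8
now-frame lin cm [ 0.05 -0.07  0.08] twist 0.0
target-frame lin cm [ 0.05 -0.07  0.08]
```

Call:
{"op": "play_rows", "data": {
  "plan": [
    {"claw": -0.17, "linear": [0, 0, -0.1], "twist": 0},
    {"claw": -0.17, "linear": [0, 0, 0], "twist": 0},
    {"claw": -0.17, "linear": [0, 0, 0], "twist": 0},
    {"claw": -0.12, "linear": [0, 0, -0.5], "twist": 0},
    {"claw": 0.2, "linear": [0, 0, -1], "twist": 0},
    {"claw": 0.2, "linear": [0, 0, -2], "twist": 0},
    {"claw": 0.2, "linear": [0, 0, -3], "twist": 0},
    {"claw": 0.2, "linear": [-2, -1, -1], "twist": 0}
  ]
}}

```text
clock: 17.67
ee_pos: [0.6094, 0.02, 0.0953]
tool_rot: [[0.064, 0.998, 0.01], [0.998, -0.064, 0.0], [0.001, 0.01, -1.0]]
contact_force: [0.8, -1.4, -0.5]
finger_gap: 0.051
grasp_force: 0.0
```

```bash
python3 go.py 514.5 -288 60 90; python3 - <<'E'
from fit import *
c=imaging.read_camera('side'); save(c,'cs.png'); s=cv2.imread('pics/cs.png')
cv2.imwrite('pics/c4.png',cv2.resize(s[150:270,230:390],(800,600)))
E
```

```text
t 17.6667 pos [609.4  20.   95.3] yaw 86.3 tilt [0.001 0.01 ] F [ 0.8 -1.4 -0.5] gap 51.0 gf 0.0
now-frame lin cm [-31.35  -7.52   3.44] twist -3.7
target-frame lin cm [-30.8   -9.49   3.53]
```

View pics/c4.png

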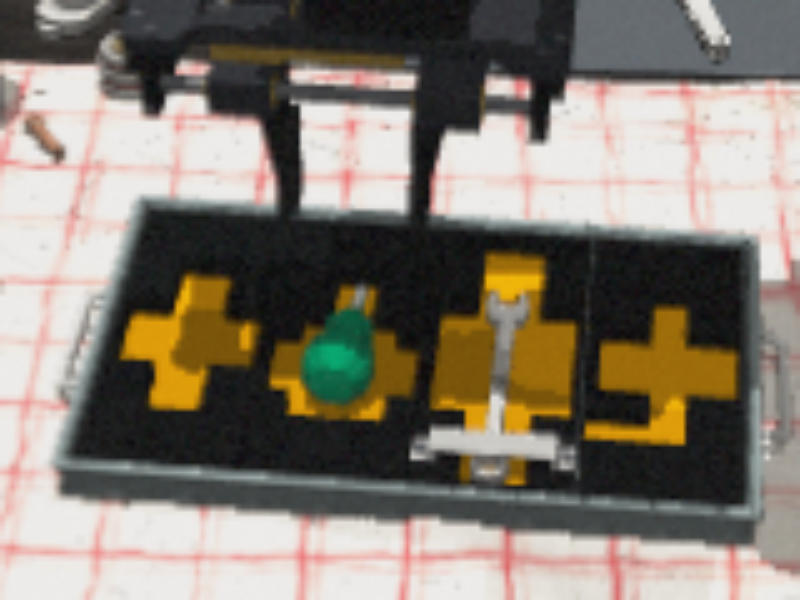

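Call:
{"op": "play_rows", "data": {
  "plan": [
    {"claw": 0.0, "linear": [-1, 0, 0], "twist": -3.8},
    {"claw": 0, "linear": [-3.5, -1, 0], "twist": 0},
    {"claw": 0, "linear": [-3.5, -1.2, 0], "twist": 0},
    {"claw": 0, "linear": [-3.5, -1.2, 0], "twist": 0},
    {"claw": 0, "linear": [-3.5, -1.2, 0], "twist": 0},
    {"claw": 0, "linear": [-3.5, -1.2, 0], "twist": 0},
    {"claw": 0, "linear": [-3.5, -1.2, 0], "twist": 0},
    {"claw": 0, "linear": [-3.5, -1, 0], "twist": 0}
  ]
}}

```text
clock: 18.38
ee_pos: [0.523, -0.2382, 0.0914]
tool_rot: [[0.001, 1.0, -0.0], [1.0, -0.001, 0.0], [0.0, -0.0, -1.0]]
contact_force: [0.7, 1.1, -0.3]
finger_gap: 0.0434
grasp_force: 0.0
```

Call:
{"op": "play_rows", "data": {
  "plan": [
    {"claw": 0, "linear": [-2.5, -0.8, 0.5], "twist": 0},
    {"claw": 0, "linear": [-1, -0.3, 1.5], "twist": 0},
    {"claw": 0, "linear": [0, 0, 1.5], "twist": 0},
    {"claw": 0, "linear": [0, 0, 0], "twist": 0},
    {"claw": 0, "linear": [0, 0, 0], "twist": 0}
  ]
}}

```text
clock: 18.8
ee_pos: [0.5124, -0.2714, 0.0556]
tool_rot: [[0.002, 1.0, -0.002], [1.0, -0.002, 0.002], [0.002, -0.002, -1.0]]
contact_force: [0.7, -0.2, -0.1]
finger_gap: 0.0438
grasp_force: 0.0
```

```bash
python3 - <<'E'
from fit import *
ld=lambda n: cv2.cvtColor(cv2.imread('pics/'+n),cv2.COLOR_BGR2RGB)
def ov(c,img,box,ax,z):
    h=cv2.cvtColor(img,cv2.COLOR_RGB2HSV); v=h[...,2].astype(float); v[h[...,1]>70]=0
    P=[]
    for r in range(box[0],box[1]):
        s=v[r,box[2]:box[3]] if ax==0 else v[box[2]:box[3],r]
        w=np.clip(s-np.median(s)-25,0,None)
        if w.sum()>30:
            q=box[2]+(w*np.arange(len(w))).sum()/w.sum(); P.append((q,r) if ax==0 else (r,q))
    return ray(c,P,z)[:,:2]*1000
c=imaging.read_camera('side');t=imaging.read_camera('top')
for z in(.0045,):
  P=ov(t,ld('top0.png'),(418,444),1,z) if 0 else ov(t,ld('top0.png'),(412,448,212,228) ,1,z); print('top',np.round(P).tolist())
  P=ov(c,ld('side0.png'),(142,166,325,350),0,z); print('side',np.round(P).tolist())
E
python3 go.py 514.5 -288 4 90
```

```text
top [[531.0, -235.0], [529.0, -240.0], [527.0, -243.0], [519.0, -245.0], [516.0, -247.0], [514.0, -250.0], [513.0, -252.0], [515.0, -255.0], [515.0, -257.0], [515.0, -260.0], [515.0, -262.0], [515.0, -265.0], [515.0, -268.0], [515.0, -270.0], [515.0, -273.0], [515.0, -275.0], [515.0, -278.0], [515.0, -280.0], [515.0, -283.0], [514.0, -285.0], [514.0, -288.0], [514.0, -291.0], [514.0, -293.0], [515.0, -296.0], [515.0, -298.0], [515.0, -301.0], [515.0, -303.0], [515.0, -306.0], [515.0, -308.0], [514.0, -311.0], [514.0, -314.0], [514.0, -316.0], [514.0, -319.0], [514.0, -321.0]]
side [[516.0, -329.0], [515.0, -323.0], [515.0, -318.0], [516.0, -312.0], [516.0, -307.0], [516.0, -301.0], [516.0, -296.0], [516.0, -290.0], [516.0, -285.0], [516.0, -280.0], [516.0, -274.0], [516.0, -269.0], [516.0, -264.0], [516.0, -259.0], [516.0, -254.0], [519.0, -248.0], [532.0, -243.0], [528.0, -238.0], [551.0, -217.0]]
t 18.9 pos [ 513.5 -271.5   56.7] yaw 90.0 tilt [-0.     0.001] F [-0.2  0.7  0.2] gap 43.4 gf 0.0
now-frame lin cm [-1.65  0.09  5.27] twist -0.0
target-frame lin cm [-1.65  0.1   5.27]
```

Call:
{"op": "play_rows", "data": {
  "plan": [
    {"claw": -0.3, "linear": [-0.8, 0.1, 0.5], "twist": 0},
    {"claw": -0.3, "linear": [-0.8, 0.05, 1], "twist": 0},
    {"claw": -0.3, "linear": [0, 0, 1.5], "twist": 0},
    {"claw": -0.3, "linear": [0, 0, 1.2], "twist": 0},
    {"claw": -0.3, "linear": [0, 0, 0.8], "twist": 0},
    {"claw": -0.3, "linear": [0, 0, 0.2], "twist": 0},
    {"claw": -0.3, "linear": [0, 0, 0], "twist": 0},
    {"claw": -0.3, "linear": [0, 0, 0], "twist": 0}
  ]
}}

```text
clock: 19.57
ee_pos: [0.5147, -0.2877, 0.004]
tool_rot: [[0.001, 1.0, -0.0], [1.0, -0.001, 0.0], [0.0, -0.0, -1.0]]
contact_force: [0.6, -0.2, 0.1]
finger_gap: 0.0309
grasp_force: 0.0
```

```bash
python3 go.py 515 -287.5 3 90
```

```text
t 19.5667 pos [ 514.7 -287.7    4. ] yaw 90.0 tilt [ 0. -0.] F [ 0.6 -0.2  0.1] gap 30.9 gf 0.0
now-frame lin cm [0.02 0.03 0.1 ] twist -0.0
target-frame lin cm [0.02 0.03 0.1 ]
```

Call:
{"op": "play_rows", "data": {
  "newtons": 20,
  "plan": [
    {"claw": -1, "linear": [0, 0, 0.1], "twist": 0},
    {"claw": -1, "linear": [0, 0, 0], "twist": 0},
    {"claw": -1, "linear": [0, 0, 0], "twist": 0},
    {"claw": -1, "linear": [0, 0, 0], "twist": 0},
    {"claw": -1, "linear": [0, 0, 0], "twist": 0},
    {"claw": -1, "linear": [0, 0, 0], "twist": 0},
    {"claw": -1, "linear": [0, 0, 0], "twist": 0}
  ]
}}

```text
clock: 20.15
ee_pos: [0.5148, -0.2879, 0.0034]
tool_rot: [[0.001, 1.0, 0.0], [1.0, -0.001, -0.0], [-0.0, 0.0, -1.0]]
contact_force: [-0.4, -0.4, 2.9]
finger_gap: 0.0065
grasp_force: 20.0
```

```bash
python3 go.py 515 -287.5 3 90
```

```text
t 20.15 pos [ 514.8 -287.9    3.4] yaw 89.9 tilt [-0.  0.] F [-0.4 -0.4  2.9] gap 6.5 gf 20.0
now-frame lin cm [0.04 0.02 0.04] twist -0.1
target-frame lin cm [0.04 0.02 0.04]
```

Call:
{"op": "play_rows", "data": {
  "plan": [
    {"claw": -1, "linear": [0, 0, -0.5], "twist": 0},
    {"claw": -1, "linear": [0, 0, -2], "twist": 0},
    {"claw": -1, "linear": [0, 0, -2.5], "twist": 0},
    {"claw": -1, "linear": [0, 0, -2], "twist": 3.8},
    {"claw": -1, "linear": [2, -0.5, 0], "twist": 0},
    {"claw": -1, "linear": [3.5, -0.8, 0], "twist": 0},
    {"claw": -1, "linear": [3.5, -0.8, 0], "twist": 0},
    {"claw": -1, "linear": [3.5, -0.8, 0], "twist": 0}
  ]
}}

```text
clock: 20.82
ee_pos: [0.4937, -0.1602, 0.0735]
tool_rot: [[0.069, 0.998, 0.001], [0.998, -0.069, -0.0], [-0.0, 0.001, -1.0]]
contact_force: [1.1, 1.3, -0.5]
finger_gap: 0.0064
grasp_force: 20.0
```

Call:
{"op": "play_rows", "data": {
  "plan": [
    {"claw": -1, "linear": [3.5, -0.8, 0], "twist": 0},
    {"claw": -1, "linear": [3.5, -0.8, 0], "twist": 0},
    {"claw": -1, "linear": [3.5, -0.8, 0], "twist": 0},
    {"claw": -1, "linear": [3.5, -0.9, 0], "twist": 0},
    {"claw": -1, "linear": [3, -0.8, 0], "twist": 0},
    {"claw": -1, "linear": [2, -0.5, 0], "twist": 0},
    {"claw": -1, "linear": [0, 0, 0], "twist": 0},
    {"claw": -1, "linear": [0, 0, 0], "twist": 0}
  ]
}}

```text
clock: 21.48
ee_pos: [0.4609, 0.0324, 0.0733]
tool_rot: [[0.064, 0.998, 0.0], [0.998, -0.064, -0.0], [-0.0, 0.0, -1.0]]
contact_force: [0.7, 0.4, -0.2]
finger_gap: 0.0061
grasp_force: 20.0
```

```bash
python3 - <<'E'
from fit import *
c=imaging.read_camera('side')
s=sensors.sense(); p=s['ee_pos']*1000
h=cv2.cvtColor(c['color'],cv2.COLOR_RGB2HSV)
q0=(p[0]+14.5,p[1]+2,-3.9); zb=p[2]-2
reg=np.zeros((400,640),np.uint8); cv2.fillConvexPoly(reg,np.round(proj(c,W(q0,R(-22,24,12,56),zb+4))).astype(np.int32),1)
for r in masks_of('side','hex_key'): print(r['p'],r['location'],r['mask'].sum(),fit([c],lambda c,q,b:silh(c,'hex_key',q,b,zb),[r['mask']],q0))
print(q0,proj(c,W(q0,[(-14.5,43.5),(18,43.5),(-14.5,0)],zb+4)))
save(c,'d.png'); cv2.imwrite('pics/d1.png',cv2.resize(cv2.imread('pics/d.png')[150:250,300:420],(720,600)))
E
python3 go.py 461.3 34.3 11 86.1
```

```text
(np.float64(476.12815216176983), np.float64(33.41105188755185), -3.9) [[364.99854654 215.77143651]
 [350.38586992 214.77042056]
 [365.32687769 203.31411699]]
t 21.5833 pos [461.9  30.8  73.3] yaw 86.1 tilt [-0.     0.002] F [ 0.3 -0.2  0.2] gap 6.3 gf 20.0
now-frame lin cm [ 0.35 -0.09  6.23] twist 0.0
target-frame lin cm [ 0.35 -0.08  6.23]
```

View pics/d1.png

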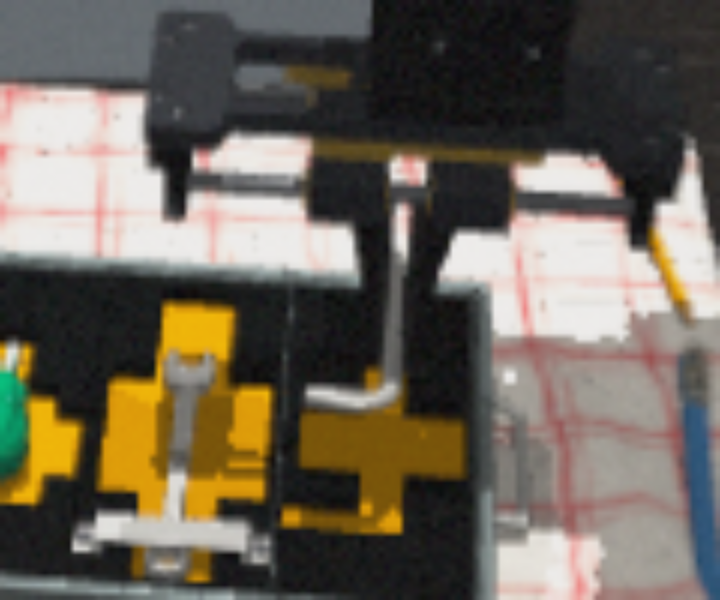

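Call:
{"op": "play_rows", "data": {
  "plan": [
    {"claw": -1, "linear": [0.35, -0.08, 1], "twist": 0},
    {"claw": -1, "linear": [0, 0, 1.5], "twist": 0},
    {"claw": -1, "linear": [0, 0, 1.5], "twist": 0},
    {"claw": -1, "linear": [0, 0, 1], "twist": 0},
    {"claw": -1, "linear": [0, 0, 0.8], "twist": 0},
    {"claw": -1, "linear": [0, 0, 0.4], "twist": 0},
    {"claw": -1, "linear": [0, 0, 0.1], "twist": 0},
    {"claw": -1, "linear": [0, 0, 0], "twist": 0}
  ]
}}

```text
clock: 22.25
ee_pos: [0.4606, 0.0343, 0.0105]
tool_rot: [[0.068, 0.998, 0.0], [0.998, -0.068, -0.0], [-0.0, 0.0, -1.0]]
contact_force: [-0.7, -1.5, 2.1]
finger_gap: 0.007
grasp_force: 20.0
```

```bash
python3 go.py 461.3 34.3 10.5 86.1
```

```text
t 22.25 pos [460.6  34.3  10.5] yaw 86.1 tilt [-0.  0.] F [-0.7 -1.5  2.1] gap 7.0 gf 20.0
now-frame lin cm [0.01 0.07 0.  ] twist 0.0
target-frame lin cm [0.01 0.07 0.  ]
```

Call:
{"op": "play_rows", "data": {
  "plan": [
    {"claw": -0.55, "linear": [0, 0, 0], "twist": 0},
    {"claw": -0.55, "linear": [0, 0, 0], "twist": 0},
    {"claw": -0.55, "linear": [0, 0, 0], "twist": 0},
    {"claw": -0.55, "linear": [0, 0, -0.5], "twist": 0},
    {"claw": -0.55, "linear": [0, 0, -1.5], "twist": 0},
    {"claw": -0.55, "linear": [0, 0, -2.5], "twist": 0},
    {"claw": -0.4, "linear": [0, 0, -2.5], "twist": 0},
    {"claw": -0.3, "linear": [0, 0, 0], "twist": -7}
  ]
}}

```text
clock: 22.92
ee_pos: [0.4628, 0.0349, 0.0836]
tool_rot: [[-0.057, 0.998, 0.007], [0.998, 0.057, -0.001], [-0.001, 0.007, -1.0]]
contact_force: [0.7, -0.2, 0.2]
finger_gap: 0.026
grasp_force: 0.0
```

Call:
{"op": "play_rows", "data": {
  "plan": [
    {"claw": -0.2, "linear": [0, 0, 0], "twist": -7},
    {"claw": -0.2, "linear": [0, 0, 0], "twist": -3.4},
    {"claw": -0.2, "linear": [-3, -1, 0], "twist": 0},
    {"claw": -0.2, "linear": [-3.5, -1.2, 0], "twist": 0},
    {"claw": -0.2, "linear": [-3.5, -1.2, 0], "twist": 0},
    {"claw": -0.2, "linear": [-3.5, -1.2, 0], "twist": 0},
    {"claw": -0.2, "linear": [-3.5, -1.2, 0], "twist": 0},
    {"claw": -0.2, "linear": [-3.5, -1.2, 0], "twist": 0}
  ]
}}

```text
clock: 23.58
ee_pos: [0.4399, -0.1822, 0.0804]
tool_rot: [[-0.234, 0.972, 0.0], [0.972, 0.234, 0.0], [-0.0, 0.0, -1.0]]
contact_force: [0.2, 0.1, -0.0]
finger_gap: 0.0344
grasp_force: 0.0
```

Call:
{"op": "play_rows", "data": {
  "plan": [
    {"claw": -0.2, "linear": [-3.5, -1.2, 0], "twist": 0},
    {"claw": -0.2, "linear": [-3.5, -1.2, 0], "twist": 0},
    {"claw": -0.2, "linear": [-2, -1, 0], "twist": 0},
    {"claw": -0.2, "linear": [0, 0, 1], "twist": 0},
    {"claw": -0.2, "linear": [0, 0, 1], "twist": 0},
    {"claw": -0.2, "linear": [0, 0, 0], "twist": 0},
    {"claw": -0.2, "linear": [0, 0, 0], "twist": 0}
  ]
}}

```text
clock: 24.17
ee_pos: [0.4274, -0.2736, 0.0591]
tool_rot: [[-0.235, 0.972, -0.003], [0.972, 0.235, 0.003], [0.004, -0.002, -1.0]]
contact_force: [-0.6, 0.6, -0.0]
finger_gap: 0.035
grasp_force: 0.0
```

```bash
python3 go.py 426.3 -289 4 103.5; python3 - <<'E'
from fit import *
M['gauge']=[(R(-7.5,7.5,-44,44),0,12)]
c=imaging.read_camera('side');
img={'top0':cv2.imread('pics/top0.png'),'side0':cv2.imread('pics/side0.png')}
t=imaging.read_camera('top')
for n,cam in(('top0',t),('side0',c)):
    h=cv2.cvtColor(img[n],cv2.COLOR_BGR2HSV); q0=(426,-289,13.5)
    reg=np.zeros((400,640),np.uint8); cv2.fillConvexPoly(reg,cv2.convexHull(np.round(np.r_[proj(cam,W(q0,R(-22,22,-60,60),0)),proj(cam,W(q0,R(-22,22,-60,60),15))]).astype(np.int32)),1)
    v=h[...,2].astype(int); md=np.median(v[reg>0]); m=(v>md+45)&(reg>0)
    ys,xs=np.nonzero(m); P=ray(cam,np.c_[xs,ys],.009)[:,:2]*1000
    print(n,md,m.sum(),P.mean(0),cv2.minAreaRect(P.astype(np.float32)),fit([cam],lambda c,q,b:silh(c,'gauge',q,b,1),[m],q0))
E
```

```text
t 24.1667 pos [ 427.4 -273.6   59.1] yaw 103.6 tilt [ 0.004 -0.002] F [-0.6  0.6 -0. ] gap 35.0 gf 0.0
now-frame lin cm [-1.5  -0.46  5.5 ] twist 0.1
target-frame lin cm [-1.47 -0.46  5.51]
top0 135.0 160 [ 426.75067253 -290.41649846] ((426.5511474609375, -289.3152160644531), (12.068711280822754, 85.87059020996094), 13.597835540771484) (array([ 426.6, -288.5,   12.6]), np.float64(0.68))
side0 110.0 76 [ 427.96682473 -291.96358796] ((428.26824951171875, -290.6838073730469), (14.845917701721191, 83.12316131591797), 12.459757804870605) (array([ 427.7, -293.1,    9.2]), np.float64(0.57))
```

Call:
{"op": "play_rows", "data": {
  "plan": [
    {"claw": -0.2, "linear": [-0.8, -0.2, 0.5], "twist": 0},
    {"claw": -0.2, "linear": [-0.7, -0.2, 1.2], "twist": 0},
    {"claw": -0.2, "linear": [0, 0, 1.5], "twist": 0},
    {"claw": -0.2, "linear": [0, 0, 1.2], "twist": 0},
    {"claw": -0.2, "linear": [0, 0, 0.8], "twist": 0},
    {"claw": -0.2, "linear": [0, 0, 0.3], "twist": 0},
    {"claw": -0.2, "linear": [0, 0, 0], "twist": 0},
    {"claw": -0.2, "linear": [0, 0, 0], "twist": 0}
  ]
}}

```text
clock: 24.93
ee_pos: [0.4282, -0.2916, 0.0052]
tool_rot: [[-0.235, 0.972, 0.0], [0.972, 0.235, -0.0], [-0.0, 0.0, -1.0]]
contact_force: [0.4, 0.5, 0.5]
finger_gap: 0.035
grasp_force: 0.0
```

```bash
python3 go.py 426.8 -289.5 4 103
```

```text
t 24.9333 pos [ 428.2 -291.6    5.2] yaw 103.6 tilt [-0.  0.] F [0.4 0.5 0.5] gap 35.0 gf 0.0
now-frame lin cm [ 0.24 -0.09  0.12] twist 0.6
target-frame lin cm [ 0.24 -0.09  0.12]
```

Call:
{"op": "play_rows", "data": {
  "newtons": 20,
  "plan": [
    {"claw": -1, "linear": [0, 0, 0], "twist": 0},
    {"claw": -1, "linear": [0, 0, 0], "twist": 0},
    {"claw": -1, "linear": [0, 0, 0], "twist": 0},
    {"claw": -1, "linear": [0, 0, 0], "twist": 0},
    {"claw": -1, "linear": [0, 0, 0], "twist": 0},
    {"claw": -1, "linear": [0, 0, 0], "twist": 0},
    {"claw": -1, "linear": [0, 0, 0], "twist": 0}
  ]
}}

```text
clock: 25.52
ee_pos: [0.4281, -0.2917, 0.0054]
tool_rot: [[-0.234, 0.972, 0.0], [0.972, 0.234, -0.0], [-0.0, 0.0, -1.0]]
contact_force: [-0.8, 0.3, 2.9]
finger_gap: 0.0125
grasp_force: 20.0
```

```bash
python3 go.py 426.8 -289.5 4 103
```

```text
t 25.5167 pos [ 428.1 -291.7    5.4] yaw 103.5 tilt [-0.  0.] F [-0.8  0.3  2.9] gap 12.5 gf 20.0
now-frame lin cm [ 0.25 -0.08  0.14] twist 0.5
target-frame lin cm [ 0.25 -0.08  0.14]
```

Call:
{"op": "play_rows", "data": {
  "plan": [
    {"claw": -1, "linear": [0, 0, -0.5], "twist": 0},
    {"claw": -1, "linear": [0, 0, -2], "twist": 0},
    {"claw": -1, "linear": [0, 0, -2.5], "twist": 0},
    {"claw": -1, "linear": [0, 0, -2.5], "twist": 7},
    {"claw": -1, "linear": [0, 0, -1], "twist": 7},
    {"claw": -1, "linear": [0, 0, 0], "twist": 3.4},
    {"claw": -1, "linear": [2, 1.4, 0], "twist": 0},
    {"claw": -1, "linear": [2.7, 2, 0], "twist": 0}
  ]
}}

```text
clock: 26.18
ee_pos: [0.4646, -0.2484, 0.0906]
tool_rot: [[0.072, 0.997, 0.0], [0.997, -0.072, -0.001], [-0.001, 0.0, -1.0]]
contact_force: [0.9, -1.4, -0.8]
finger_gap: 0.0122
grasp_force: 20.0
```

Call:
{"op": "play_rows", "data": {
  "plan": [
    {"claw": -1, "linear": [2.7, 2, 0], "twist": 0},
    {"claw": -1, "linear": [2.7, 2, 0], "twist": 0},
    {"claw": -1, "linear": [2.7, 2, 0], "twist": 0},
    {"claw": -1, "linear": [2.7, 2, 0], "twist": 0},
    {"claw": -1, "linear": [2.7, 2, 0], "twist": 0},
    {"claw": -1, "linear": [2.7, 2, 0], "twist": 0},
    {"claw": -1, "linear": [2.7, 2, 0], "twist": 0},
    {"claw": -1, "linear": [2.7, 2, 0], "twist": 0}
  ]
}}

```text
clock: 26.85
ee_pos: [0.6396, -0.0406, 0.0899]
tool_rot: [[0.067, 0.998, -0.001], [0.998, -0.067, 0.0], [0.0, -0.001, -1.0]]
contact_force: [0.8, -0.8, -1.4]
finger_gap: 0.0122
grasp_force: 20.0
```

Call:
{"op": "play_rows", "data": {
  "plan": [
    {"claw": -1, "linear": [2.7, 2, 0], "twist": 0},
    {"claw": -1, "linear": [2, 1.5, 0], "twist": 0},
    {"claw": -1, "linear": [1.5, 1, 0], "twist": 0},
    {"claw": -1, "linear": [0, 0, 0], "twist": 0},
    {"claw": -1, "linear": [0, 0, 0], "twist": 0},
    {"claw": -1, "linear": [0, 0, 0], "twist": 0}
  ]
}}

```text
clock: 27.35
ee_pos: [0.6871, 0.0162, 0.0896]
tool_rot: [[0.067, 0.998, -0.002], [0.998, -0.067, -0.0], [-0.0, -0.002, -1.0]]
contact_force: [0.0, -0.1, -0.5]
finger_gap: 0.012
grasp_force: 20.0
```

```bash
python3 go.py 691.3 19 12.5 86.1
```

```text
t 27.35 pos [687.1  16.2  89.6] yaw 86.1 tilt [-0.    -0.002] F [ 0.  -0.1 -0.5] gap 12.0 gf 20.0
now-frame lin cm [0.31 0.42 7.7 ] twist 0.0
target-frame lin cm [0.31 0.4  7.71]
```

Call:
{"op": "play_rows", "data": {
  "plan": [
    {"claw": -1, "linear": [0.3, 0.4, 1], "twist": 0},
    {"claw": -1, "linear": [0, 0, 2], "twist": 0},
    {"claw": -1, "linear": [0, 0, 2], "twist": 0},
    {"claw": -1, "linear": [0, 0, 1.3], "twist": 0},
    {"claw": -1, "linear": [0, 0, 0.8], "twist": 0},
    {"claw": -1, "linear": [0, 0, 0.4], "twist": 0},
    {"claw": -1, "linear": [0, 0, 0.2], "twist": 0},
    {"claw": -1, "linear": [0, 0, 0], "twist": 0}
  ]
}}

```text
clock: 28.02
ee_pos: [0.6924, 0.0189, 0.0137]
tool_rot: [[0.068, 0.998, -0.0], [0.998, -0.068, -0.0], [-0.0, -0.0, -1.0]]
contact_force: [-0.4, 0.2, 0.1]
finger_gap: 0.0126
grasp_force: 20.0
```

```bash
python3 go.py 691.3 19 12.5 86.1
```

```text
t 28.0167 pos [692.4  18.9  13.7] yaw 86.1 tilt [-0. -0.] F [-0.4  0.2  0.1] gap 12.6 gf 20.0
now-frame lin cm [ 0.   -0.11  0.12] twist 0.0
target-frame lin cm [ 0.   -0.11  0.12]
```

Call:
{"op": "play_rows", "data": {
  "plan": [
    {"claw": -1, "linear": [0, -0.1, 0.1], "twist": 0},
    {"claw": -1, "linear": [0, 0, 0.1], "twist": 0},
    {"claw": -1, "linear": [0, 0, 0], "twist": 0},
    {"claw": -1, "linear": [0, 0, 0], "twist": 0}
  ]
}}

```text
clock: 28.35
ee_pos: [0.693, 0.0189, 0.0134]
tool_rot: [[0.067, 0.998, 0.003], [0.998, -0.067, -0.001], [-0.001, 0.004, -1.0]]
contact_force: [-1.7, -0.6, 6.8]
finger_gap: 0.0121
grasp_force: 20.0
```

Call:
{"op": "play_rows", "data": {
  "plan": [
    {"claw": -0.5, "linear": [0, 0, 0], "twist": 0},
    {"claw": -0.5, "linear": [0, 0, 0], "twist": 0},
    {"claw": -0.5, "linear": [0, 0, 0], "twist": 0},
    {"claw": -0.5, "linear": [0, 0, -0.5], "twist": 0},
    {"claw": -0.5, "linear": [0, 0, -1.5], "twist": 0},
    {"claw": -0.5, "linear": [0, 0, -3], "twist": 0},
    {"claw": -0.5, "linear": [0, 0, -4], "twist": 0},
    {"claw": -0.5, "linear": [0, 0, -4], "twist": 0}
  ]
}}

```text
clock: 29.02
ee_pos: [0.6908, 0.0195, 0.1424]
tool_rot: [[0.067, 0.998, -0.002], [0.998, -0.067, 0.0], [0.0, -0.002, -1.0]]
contact_force: [0.9, 0.7, 0.3]
finger_gap: 0.0217
grasp_force: 0.0
```

Call:
{"op": "play_rows", "data": {
  "plan": [
    {"claw": -0.5, "linear": [-3.5, 0, -1], "twist": 0},
    {"claw": -0.5, "linear": [-3.5, 0, -1], "twist": 0},
    {"claw": -0.5, "linear": [-3.5, 0, 0], "twist": 0},
    {"claw": -0.5, "linear": [-3.5, 0, 0], "twist": 0},
    {"claw": -0.5, "linear": [-3.5, 0, 0], "twist": 0},
    {"claw": -0.5, "linear": [-3.5, 0, 0], "twist": 0},
    {"claw": -0.5, "linear": [-3.5, 0, 0], "twist": 0},
    {"claw": -0.5, "linear": [-3.5, 0, 0], "twist": 0}
  ]
}}

```text
clock: 29.68
ee_pos: [0.6725, -0.2617, 0.1626]
tool_rot: [[0.067, 0.998, 0.001], [0.998, -0.067, -0.001], [-0.0, 0.001, -1.0]]
contact_force: [1.2, 0.3, 0.4]
finger_gap: 0.0217
grasp_force: 0.0
```

Call:
{"op": "play_rows", "data": {
  "plan": [
    {"claw": -0.5, "linear": [-3.5, 0, 0], "twist": 0},
    {"claw": -0.5, "linear": [-3.5, 0, 0], "twist": 0},
    {"claw": -0.5, "linear": [-3, -1, 0], "twist": 0},
    {"claw": -0.5, "linear": [0, 0, 0], "twist": 0},
    {"claw": -0.5, "linear": [0, 0, 0], "twist": 0}
  ]
}}

```text
clock: 30.1
ee_pos: [0.6551, -0.3614, 0.162]
tool_rot: [[0.071, 0.997, 0.001], [0.997, -0.071, -0.0], [-0.0, 0.001, -1.0]]
contact_force: [0.0, 1.1, -0.5]
finger_gap: 0.0218
grasp_force: 0.0
```

```bash
python3 - <<'E'
from fit import *
c=imaging.read_camera('side'); t=imaging.read_camera('top'); save(c,'e.png'); save(t,'et.png')
a=cv2.resize(cv2.imread('pics/e.png')[180:280,240:400],(640,400))[:, :]; b=cv2.resize(cv2.imread('pics/et.png')[130:270,260:360],None,fx=4,fy=4)
a=cv2.copyMakeBorder(cv2.resize(a,(480,300)),0,260,0,0,cv2.BORDER_CONSTANT)
b=cv2.resize(b,(320,448)); b=cv2.copyMakeBorder(b,0,112,0,0,cv2.BORDER_CONSTANT)
cv2.imwrite('pics/e1.png',cv2.hconcat([a,b]))
E
```

```text
(no output)
```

View pics/e1.png

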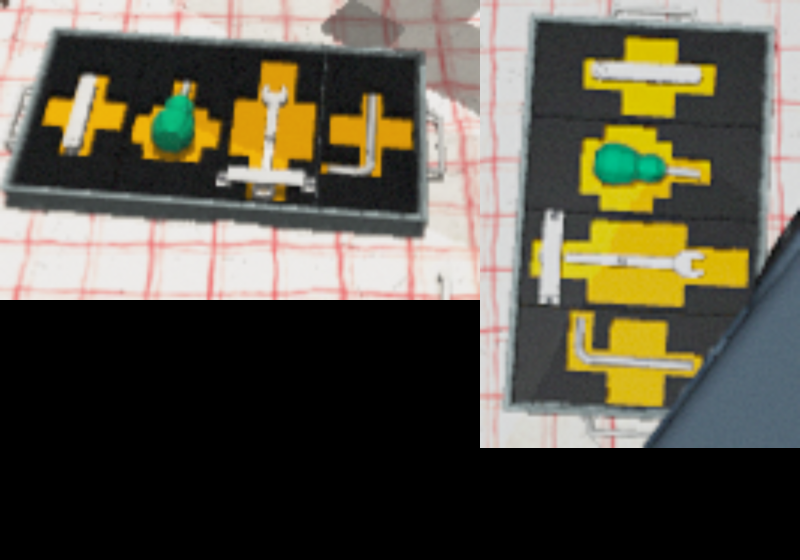

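```bash
python3 - <<'E'
from fit import *
c=imaging.read_camera('side'); t=imaging.read_camera('top')
u=np.array([.068,.998])
print('top open tip ly',(ray(t,[(329.7,212.5)],.012)[0,:2]*1000-[539.3,30.8])@u,'side',(ray(c,[(240+273/3,180+85/3)],.014)[0,:2]*1000-[540.5,32.1])@u)
g=lambda im,uv:[im[int(v),int(w)].tolist() for w,v in uv]
P=proj(t,[[*(np.array([539.3,30.8])+u*l)/1000,.014] for l in range(70,88)])
for l,p in zip(range(70,88),P): print(l,np.round(p,1),t['color'][int(round(p[1])),int(round(p[0]))].tolist())
for l in(72,74,76,78,79,80,81,82,84,86):
    p=proj(c,[[*(np.array([540.5,32.1])+u*l)/1000,.013]])[0]; print('s',l,np.round(p,1),c['color'][int(round(p[1])),int(round(p[0]))].tolist())
E
```

```text
top open tip ly -52.414080058915914 side -49.12971658778316
70 [281.6 210.1] [219, 219, 219]
71 [281.2 210.1] [216, 218, 218]
72 [280.8 210.1] [216, 218, 218]
73 [280.4 210.1] [218, 219, 220]
74 [280.  210.1] [218, 219, 220]
75 [279.6 210. ] [218, 219, 220]
76 [279.2 210. ] [189, 191, 199]
77 [278.8 210. ] [189, 191, 199]
78 [278.4 210. ] [178, 172, 130]
79 [278. 210.] [178, 172, 130]
80 [277.6 209.9] [178, 172, 130]
81 [277.2 209.9] [218, 204, 46]
82 [276.8 209.9] [218, 204, 46]
83 [276.4 209.9] [155, 138, 16]
84 [276.  209.9] [155, 138, 16]
85 [275.7 209.8] [155, 138, 16]
86 [275.3 209.8] [62, 54, 54]
87 [274.9 209.8] [62, 54, 54]
s 72 [327.9 243.2] [154, 133, 107]
s 74 [327.8 243.8] [205, 195, 179]
s 76 [327.8 244.4] [205, 195, 179]
s 78 [327.7 245. ] [108, 106, 105]
s 79 [327.7 245.4] [108, 106, 105]
s 80 [327.6 245.7] [79, 78, 78]
s 81 [327.6 246. ] [79, 78, 78]
s 82 [327.6 246.3] [79, 78, 78]
s 84 [327.5 246.9] [71, 74, 76]
s 86 [327.4 247.6] [122, 131, 131]
```

```bash
python3 -c "
from plant import job_done; print(job_done())"
```

```text
the job is handed in; nothing more can be done
None
```

I packed the tray and handed the job in at about 30 s of the 96 s allowed; no verdict came back. In the final pictures all four tools lie in their cut-outs, the spanner's ring end measures about 4 mm past the far edge of the strap, and I did not touch the long spanner or the long screwdriver.

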